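Lay out the first-off moulding samples

TASK

Lay out the four black mouldings on the white board for inspection: the rectangular frame flat and centred over the middle cross, between the square block and the round standard, and the bracket standing centred on the cross straight in front of the round standard (the side away from the fence), both with their long sides parallel to the fence. Set the collar centred on top of the square block, and the cap centred on top of the collar, wide disc down. Leave the tape roll and the jar where they are.

Things in the scene. Friction and masses are not known exactly. Their poses are not given: they have to be found in the camera images.
- board: Fixed white board 8 mm thick (underside on the table), an aluminium fence strip along its back edge standing 12 mm above its top. Three thin black crosses. Origin: underside, below the middle cross; x to the back (fence), y left along the fence. Spans x -100 to 85 mm (fence from 73), y -145 to 145. Crosses at (0, 0), (-65, 100), (-65, -100) mm; block and standard stand at (0, 100) and (0, -100) or swapped.
- block: Fixed square steel block standing on the board, 60 x 60 mm, 30 mm high, flat top. Origin at the centre of its underside (on the board's top); axes parallel to the board's.
- standard: Fixed round steel standard standing on the board: post 32 mm in diameter, 40 mm high in all, with a foot flange 42 mm in diameter and 8 mm high. Origin at the centre of its underside (on the board's top); axes parallel to the board's. The cross in front of it lies at (-65, 0) mm in its frame.
- frame: Loose black plastic rectangular frame lying flat on the table, 60 mm (x) by 80 mm (y, its long side) outside, 14 mm high, bars 12 mm wide, open window in the middle. About 50 g. Origin at the centre of its underside, z up.
- collar: Loose black plastic collar (thick ring) lying flat on the table: 52 mm outside diameter, 22 mm hole, 22 mm high. About 50 g. Origin at the centre of its underside, z up.
- bracket: Loose black plastic U-shaped bracket standing on its flat base: 22 mm wide (x), 64 mm long (y), base bar 12 mm high, an upright ear 10 mm thick at each end rising to 26 mm. About 40 g. Origin at the centre of its underside, z up.
- cap: Loose black plastic cap standing on its wide disc: disc 42 mm in diameter and 8 mm high, tapering by 10 mm height into a round knob 28 mm in diameter, 32 mm high in all. About 40 g. Origin at the centre of its underside, z up.
- tape: Bystander, loose: roll of brown tape lying flat, 80 mm outside diameter, 60 mm hole, 24 mm high. Not to be moved. Origin at the centre of its underside, z up.
- jar: Bystander, loose: small white jar with a grey cap, 54 mm in diameter, 55 mm high. Not to be moved. Origin at the centre of its underside, z up.
There are look-alikes about, which are no part of the job. What is shaped like the bracket but green is not meant.

How it is judged:
By the outcome, as a careful person would: the job done as asked, in the order asked, and still so for the second after the job is handed in, with the robot touching nothing.
It also fails if it takes over 109 s, if anything falls off the work surface, if the arm or the gripper's body presses on something with over 40 N, if the wrist force passes 120 N, or if a joint passes its speed limit or range.

ROBOT

A 6-joint arm with a two-finger parallel gripper is mounted at the origin on the work surface. World frame = base frame: x ahead of the robot, y to its left, z up, the work surface at z = 0. Lengths are in m, angles in degrees, forces in N, time in s.
With the tool pointing down it reaches from about 0.275 to 0.725 m from the base axis. Payload 5.6 kg.
Tool frame: the origin (TCP) lies on the front face of the gripper's body, between the roots of the fingers; the fingertips stand 73 mm ahead of it and the grasp point (between the pads) lies 54 mm ahead of it; z points along the fingers, x is the direction in which the jaws open and shut, and the axes are right-handed (so a half turn about z gives the same grasp; the last joint's range is limited). The gripper opens to 85 mm and grips with 20 to 120 N. Pads are 22 mm wide; open, the fingers measure 114 mm over their backs; the gripper's body (76 mm by 85 mm) begins 54 mm behind the grasp point. The pads swing forward as they close: fully open they stand 13 mm farther back than shut.
Start: joints at [91.88, 14.616, 6.199, 0, -81.583, -16.306], TCP at [0.137, 0.533, 0.304] pointing down, gripper open.
Joint ranges: [-168.99, 168.99], [-69.2, 112.95], [-62.41, 85.93], [-164.36, 98.24], [-168.68, -3.75], [-174.98, 174.98]. Speed limits (degrees/s): [147.25, 147.25, 180, 180, 180, 180].

INTERFACE

Orientations are given as [roll, pitch, yaw] about the fixed x, y, z axes, in that order (R = Rz(yaw) Ry(pitch) Rx(roll)).
In Python, from bench import manip gives the robot as it stands.
- The arm moves only by the shell command python3 -m crank 'ROWS' [FORCE]. ROWS is JSON, a list that holds one entry, the list of rows, each a list of 7 numbers: the turn, a rotation vector about the tool's x, y, z in rad, then the shift along the tool's x, y, z in cm, then the closure, from 0 (fully open) to 1 (shut). In form: [[[wx, wy, wz, tx, ty, tz, jaw], ...]]. A call has 1 to 12 rows; each row is the pose to reach, as a shift and turn from the pose commanded when the call began, along the tool's axes at that moment; what a row does not reach only later rows make up. A row lasts 1/10 s, in which the tool goes at most 50 mm and 8.59 degrees, less where a joint would pass 70% of its speed; a pose out of reach is approached as far as the arm can. A call with a gripper value outside its range is refused whole. The fingers move at their own pace and stop on an object; FORCE is the grip in N (left out, the last holds). Time passes only in rows, so rows that repeat a pose let the fingers close. It gives the time, the measured TCP pose, the force and the opening at its end, in the units of the state.
- manip.read_state(): the state, without advancing time (a new reading comes with each control period).
- manip.get_image(name): name is "side" or "top"; returns the picture (384x512x3 uint8, blue, green, red); there is no depth.
- manip.camera_model(name): a dict with "intrinsics" (3x3 intrinsics, pixels), "dist_coeffs" ([k1, k2, p1, p2, k3] as OpenCV has them; the pictures are not rectified), "T" (4x4, takes a point from camera to world coordinates). Camera axes: x right, y up, looking along -z (the intrinsics and any distortion apply to the point x, -y, -z); pixel columns grow to the right and rows downward; lengths in m; the calibration is good to about 2 mm. A picture is of the moment at which its call begins. camera_model takes no time and is no camera call.
- manip.finish_job(): hands the job in, once; it reports no verdict.
The state is a dict: "t": time; "qpos": joint angles; "qd": joint speeds; "joint_torque": joint torques, N m; "eef_pos": TCP position; "tcp_rot": TCP orientation; "force": force on the tool from outside, world axes, zero at the start; "moment": the same for the moment, N m; "grip_width": finger opening in m.
Only numpy, scipy, OpenCV 4.12 (cv2) and the standard library are available. Lean on these libraries where they do the work, as an engineer would, in place of code of your own. Each camera call takes 0.05 s, during which the arm holds its last target.

## Working session

There is one attempt and no reset: what is moved stays moved. The work goes in short steps, Python scripts to look and compute and a shell command to move; the robot and the scene stay as the last step left them, time stands still between calls to the robot, and variables do not carry over. Pictures are saved under pics/ and viewed, and the job is handed in when it is done.

```bash
ls; mkdir -p pics; python3 - <<'E'
from bench import manip
import cv2
s=manip.read_state();print(s)
for n in("side","top"):
    cv2.imwrite(f"pics/{n}0.png",manip.get_image(n)); print(manip.camera_model(n))
E
```

```text
pics
{'t': 0.0, 'qpos': array([ 9.18805506e+01,  1.46542865e+01,  6.12983201e+00, -2.74027789e-02,
       -8.15838106e+01, -1.63058226e+01]), 'qd': array([-0.10445278,  0.0196746 ,  0.0301667 ,  0.11912421,  0.01904248,
        0.01748393]), 'joint_torque': array([-4.42638211e-04, -3.86626947e+01,  2.37944502e+01,  5.36532909e+00,
       -6.13550859e-03,  2.37797741e-05]), 'eef_pos': array([0.13686809, 0.53232229, 0.30297791]), 'tcp_rot': array([-1.79995613e+02, -1.11519926e-01, -1.04429313e+02]), 'force': array([-0.42779519, -0.54266108, -0.7286048 ]), 'moment': array([ 0.03286076,  0.00959395, -0.00946242]), 'grip_width': 0.08537737833968297}
{'intrinsics': array([[495.38711252,   0.        , 257.45556715],
       [  0.        , 495.38711252, 185.02401112],
       [  0.        ,   0.        ,   1.        ]]), 'dist_coeffs': array([0.04064729, 0.        , 0.        , 0.        , 0.        ]), 'T': array([[-0.99981481,  0.0168865 ,  0.0092294 ,  0.43375147],
       [-0.00425886, -0.66186305,  0.74961268,  1.22447895],
       [ 0.01876693,  0.74943456,  0.6618124 ,  1.14539394],
       [ 0.        ,  0.        ,  0.        ,  1.        ]])}
{'intrinsics': array([[387.04868809,   0.        , 257.94793334],
       [  0.        , 387.04868809, 192.55374642],
       [  0.        ,   0.        ,   1.        ]]), 'dist_coeffs': array([0.0283907, 0.       , 0.       , 0.       , 0.       ]), 'T': array([[ 0.00167045,  0.99091544, -0.13447605,  0.23851336],
       [-0.99999012,  0.00220921,  0.00385724,  0.01454451],
       [ 0.00411929,  0.13446827,  0.99090934,  1.25403001],
       [ 0.        ,  0.        ,  0.        ,  1.        ]])}
```

View pics/side0.png

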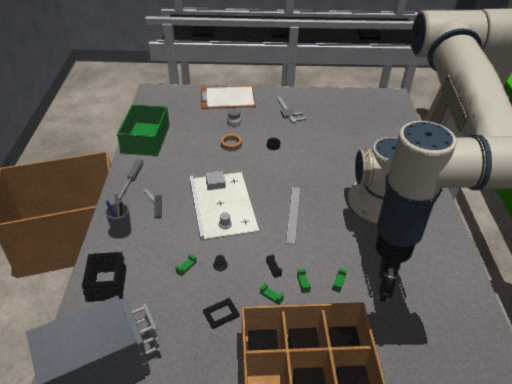

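View pics/top0.png

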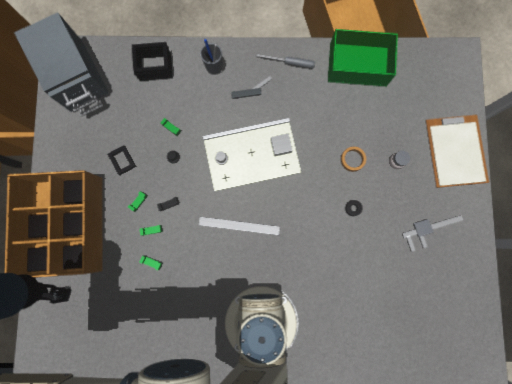

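The top picture shows the board around (252,153), with the block at (281,145) and the standard at (221,157). The frame is at (121,160), the cap at (173,157), the collar at (353,208), the tape at (353,158) and the jar at (399,159). Bracket candidates are one black part at (168,204) and four green ones at (172,127), (138,201), (151,230) and (151,262). The black one fits. Next I'll enlarge these.

```bash
cat > h.py <<'E'
import numpy as np, cv2
from bench import manip
M={n:manip.camera_model(n) for n in("side","top")}
def p2w(n,u,v,z):
    m=M[n];p=cv2.undistortPoints(np.array([[[u,v]]],float),m["intrinsics"],m["dist_coeffs"])[0,0]
    d=m["T"][:3,:3]@np.array([p[0],-p[1],-1]);o=m["T"][:3,3]
    return o+d*(z-o[2])/d[2]
def w2p(n,P):
    m=M[n];P=np.atleast_2d(np.array(P,float));c=(P-m["T"][:3,3])@m["T"][:3,:3]
    c=c*[1,-1,-1]
    return cv2.projectPoints(c.reshape(-1,1,3),np.zeros(3),np.zeros(3),m["intrinsics"],m["dist_coeffs"])[0][:,0]
def crop(img,x0,y0,w,h,k,f):
    c=cv2.resize(img[y0:y0+h,x0:x0+w],None,fx=k,fy=k,interpolation=cv2.INTER_CUBIC)
    cv2.imwrite(f,c)
E
python3 - <<'E'
from h import *
t=cv2.imread("pics/top0.png");s=cv2.imread("pics/side0.png")
crop(t,100,110,100,75,8,"pics/a1.png")
crop(t,130,180,100,75,8,"pics/a1b.png")
crop(t,200,115,106,78,7,"pics/a2.png")
crop(t,330,140,90,75,8,"pics/a3.png")
crop(s,165,240,190,90,4,"pics/a4.png")
crop(s,180,165,85,75,8,"pics/a5.png")
E
```

```text
(no output)
```

View pics/a1.png

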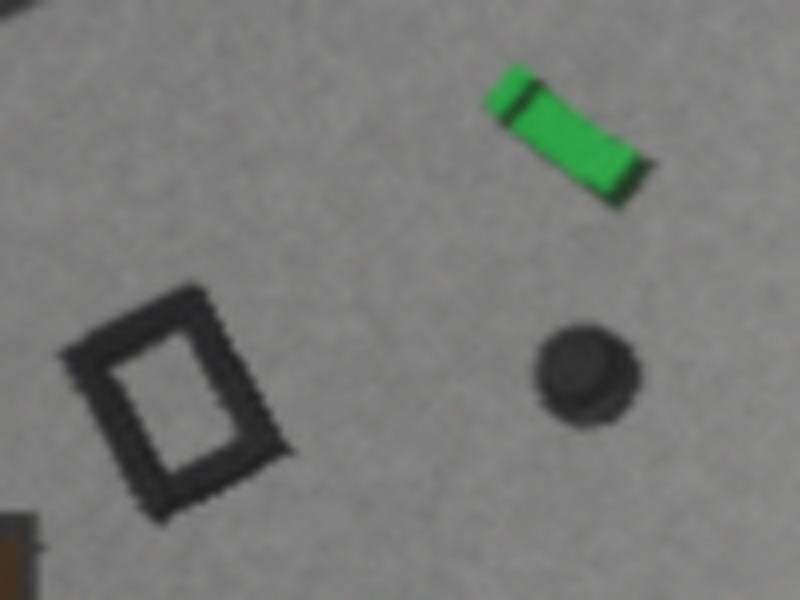

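View pics/a1b.png

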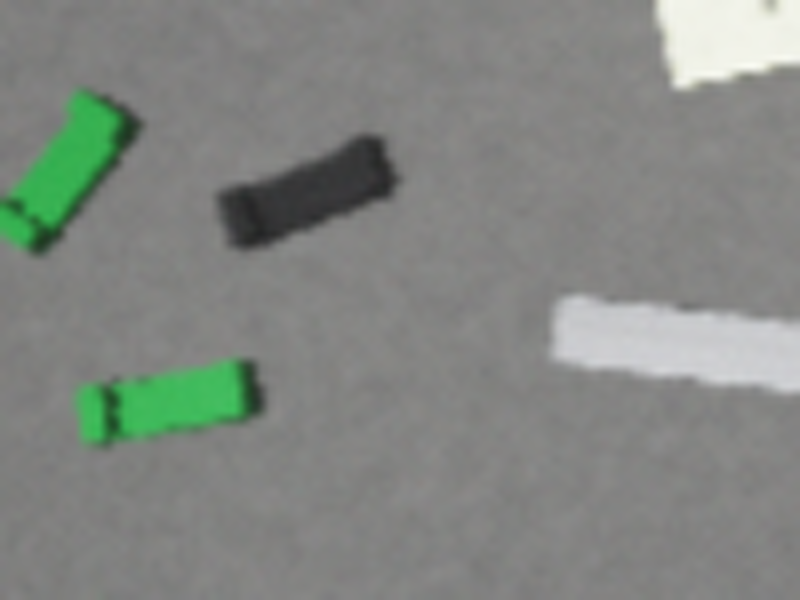

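View pics/a2.png

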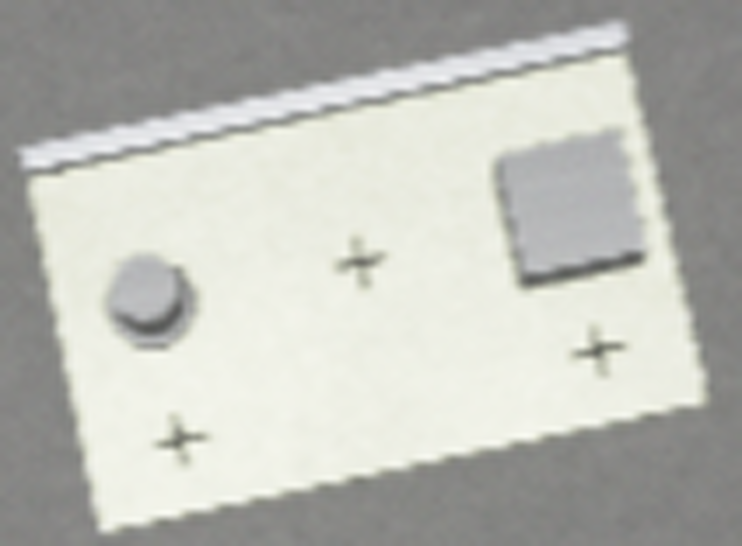

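View pics/a3.png

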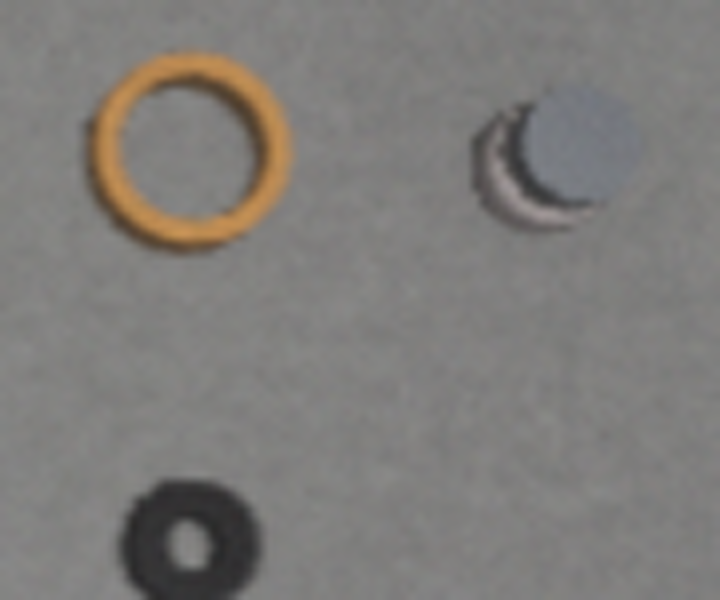

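View pics/a4.png

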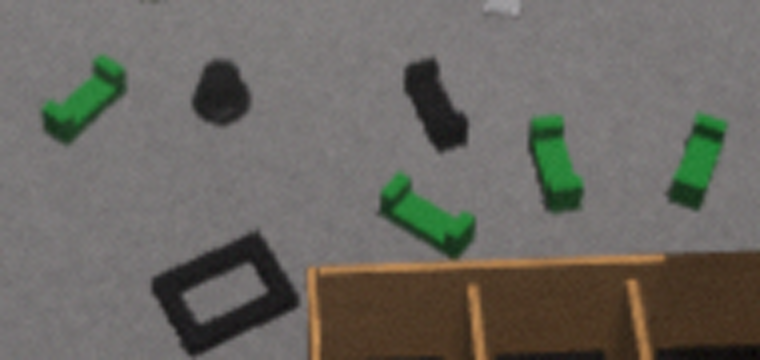

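View pics/a5.png

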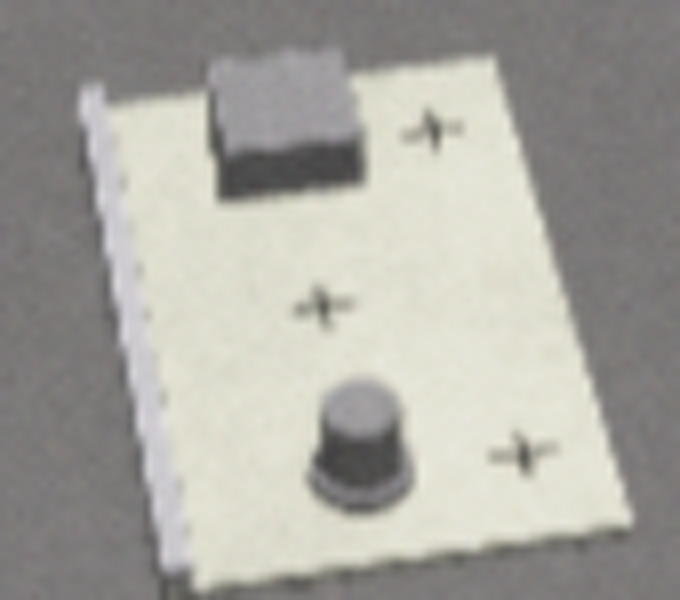

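Crosses in the a2 crop: middle (360,261), in front of the standard (181,439), in front of the block (599,351). In the side crop a5 they are (322,305), (523,454) and (432,129). The black bracket is the only black U-shape, at about (168,204) in the top view and (274,266) in the side view. Next I'll fit poses in both cameras.

```bash
cat > fit.py <<'E'
from h import *
from scipy.optimize import minimize, least_squares
def circ(r,z,n=40):
    a=np.arange(n)*2*np.pi/n; return np.c_[r*np.cos(a),r*np.sin(a),np.full(n,z)]
def box(x0,x1,y0,y1,z0,z1): return np.array([[x,y,z] for x in(x0,x1) for y in(y0,y1) for z in(z0,z1)])
mm=1e-3
SH={ # list of (sign, hull pieces list): add convex pieces, holes = intersection of top & bottom polygons
'frame':[box(-30,30,-40,-28,0,14),box(-30,30,28,40,0,14),box(-30,-18,-40,40,0,14),box(18,30,-40,40,0,14)],
'collar':'ring',
'bracket':[box(-11,11,-32,32,0,12),box(-11,11,-32,-22,0,26),box(-11,11,22,32,0,26)],
'cap':[np.r_[circ(21,0),circ(21,8)],np.r_[circ(21,8),circ(14,18)],np.r_[circ(14,18),circ(14,32)]],
'post':[np.r_[circ(21,0),circ(21,8)],np.r_[circ(16,8),circ(16,40)]],
'tape':'tape','jar':[np.r_[circ(27,0),circ(27,55)]]}
def render(cam,name,x,y,th,z0,roi,k=8):
    X0,Y0,w,h=roi; c,s=np.cos(th),np.sin(th);R=np.array([[c,-s,0],[s,c,0],[0,0,1]])
    def px(P):
        q=w2p(cam,(P*mm)@R.T+[x,y,z0]); return np.round(((q-[X0,Y0]+.5)*k-.5)*16).astype(np.int32)
    im=np.zeros((h*k,w*k),np.uint8)
    def fill(m,q,v): cv2.fillConvexPoly(m,cv2.convexHull(q),v,shift=4)
    sh=SH[name]
    if isinstance(sh,str):
        ro,ri,H=(26,11,22) if sh=='ring' else (40,30,24)
        fill(im,px(np.r_[circ(ro,0),circ(ro,H)]),255)
        a=np.zeros_like(im);b=np.zeros_like(im);fill(a,px(circ(ri,0)),255);fill(b,px(circ(ri,H)),255)
        im[(a>0)&(b>0)]=0
    else:
        for P in sh: fill(im,px(P),255)
    return cv2.GaussianBlur(cv2.resize(im,(w,h),interpolation=cv2.INTER_AREA).astype(float)/255,(0,0),.5)
def fit(img,cam,name,x,y,th,z0=0,m=26):
    u,v=w2p(cam,[[x,y,z0+.01]])[0]; roi=(int(u)-m,int(v)-m,2*m,2*m)
    g=cv2.cvtColor(img,cv2.COLOR_BGR2GRAY).astype(float)[roi[1]:roi[1]+2*m,roi[0]:roi[0]+2*m]
    sat=img[roi[1]:roi[1]+2*m,roi[0]:roi[0]+2*m].astype(int); ok=(sat.max(2)-sat.min(2))<25
    A=np.median(g)
    def cost(p):
        r=render(cam,name,p[0]*mm,p[1]*mm,p[2],z0,roi)
        # observed = A + (B-A)*r, solve B
        w=ok&(cv2.dilate((r>.02).astype(np.uint8),np.ones((9,9)))>0)
        B=np.sum(((g-A)*r)[w])/np.sum((r*r)[w]);e=g-A-B*r
        return np.mean(e[w]**2)/B**2*100
    best=None
    ths=[th] if th is not None else [0]
    for t in ths:
      r=minimize(cost,[x/mm,y/mm,t],method='Nelder-Mead',options=dict(initial_simplex=np.array([[x/mm,y/mm,t],[x/mm+6,y/mm,t],[x/mm,y/mm+6,t],[x/mm,y/mm,t+.15]]),xatol=.02,fatol=1e-5,maxiter=300))
    return r.x[0],r.x[1],np.degrees(r.x[2]),r.fun
def board(c):
    # c: {cam: 3 px (mid, frontL, frontR)} 
    loc=np.array([[0,0,8],[-65,100,8],[-65,-100,8]])*mm
    out={}
    for cams in [['top'],['side'],['top','side']]:
        def res(p):
            cc,s=np.cos(p[2]),np.sin(p[2]);R=np.array([[cc,-s,0],[s,cc,0],[0,0,1]])
            P=loc@R.T+[p[0],p[1],0]
            return np.concatenate([(w2p(q,P)-c[q]).ravel() for q in cams])
        r=least_squares(res,[.47,.03,.17]);print(cams,r.x[:2]*1e3,np.degrees(r.x[2]),np.round(r.fun,2))
        out[cams[0] if len(cams)==1 else 'both']=r.x
    return out
E
python3 - <<'E'
from fit import *
t=cv2.imread("pics/top0.png");s=cv2.imread("pics/side0.png")
f=lambda p,k,o:(np.array(p)+.5)/k-.5+o
c={'top':f([[360,261],[181,439],[599,351]],7,[200,115]),'side':f([[322,305],[523,454],[432,129]],8,[180,165])}
b=board(c)
for n,uv,th in[('frame',(121,160),.5),('cap',(173,157),0),('collar',(353,208),0),('bracket',(168,204),-1.2+1.57)]:
    p=p2w('top',*uv,.01)
    for th in ([th] if n in('cap','collar') else [th,th-.9] if n=='frame' else [th,-th]):
      for cam,im in(('top',t),('side',s)):
        print(n,cam,np.round(fit(im,cam,n,p[0],p[1],th),2))
for n,uv in(('tape',(353,158)),('jar',(396,160))):
    p=p2w('top',*uv,.01);print(n,p)
for uv in ((172,127),(138,201)): print('green',p2w('top',*uv,.012))
E
```

```text
['top'] [542.51217201  32.34804303] 12.295944118548142 [ 0.14  0.11 -0.08 -0.01 -0.05 -0.09]
['side'] [542.76747213  28.41333093] 12.715603004878357 [-0.01  0.05 -0.04 -0.23  0.05  0.22]
['top', 'side'] [542.58819171  31.15972927] 12.50354838189138 [ 0.5   0.08  0.37  0.06  0.35 -0.24 -0.01  0.62 -0.1   0.46  0.19  0.77]
frame top [5.1481e+02 4.5657e+02 1.1956e+02 3.2000e-01]
frame side [5.1395e+02 4.5405e+02 1.1991e+02 4.0000e-01]
frame top [ 5.1469e+02  4.5640e+02 -6.0220e+01  3.2000e-01]
frame side [ 5.1391e+02  4.5414e+02 -6.0080e+01  4.0000e-01]
cap top [5.2716e+02 2.8974e+02 4.1300e+00 2.6000e-01]
cap side [5.2667e+02 2.8669e+02 2.4700e+00 3.8000e-01]
collar top [ 3.5873e+02 -2.9700e+02  3.7300e+00  3.2000e-01]
collar side [ 359.42 -301.64    2.82    0.37]
bracket top [3.7054e+02 2.9834e+02 2.2020e+01 3.4000e-01]
bracket side [3.6978e+02 2.9625e+02 2.1480e+01 2.4000e-01]
bracket top [3.7047e+02 2.9826e+02 2.2300e+01 3.3000e-01]
bracket side [3.6977e+02 2.9635e+02 2.1450e+01 2.4000e-01]
tape [ 0.52242387 -0.30191631  0.01      ]
jar [ 0.51588777 -0.44202895  0.01      ]
green [0.62501153 0.29405027 0.012     ]
green [0.37879696 0.395417   0.012     ]
```

```bash
cat >> h.py <<'E'
def plan(x,y,z,psi=None,s=None):
    """mm, deg -> tool-frame shift cm, turn rad from measured pose"""
    s=s or manip.read_state()
    p=s['eef_pos'];a=np.radians(s['tcp_rot'][2]);d=np.array([x,y,z])/1000-p
    tx=np.array([np.cos(a),np.sin(a)]);ty=np.array([np.sin(a),-np.cos(a)])
    dp=0 if psi is None else (psi-np.degrees(a)+180)%360-180
    print('now',np.round(p*1000,1),np.round(s['tcp_rot'],2),'j',np.round(s['qpos'],1),'w',round(s['grip_width']*1000,1),'t',s['t'])
    print('wz %.3f  t %.2f %.2f %.2f'%(-np.radians(dp),d[:2]@tx*100,d[:2]@ty*100,-d[2]*100),'dist %.0f turn %.0f'%(np.linalg.norm(d)*1000,dp))
E
python3 - <<'E'
from h import *
s=cv2.imread("pics/side0.png");t=cv2.imread("pics/top0.png")
crop(s,230,290,150,90,5,"pics/b1.png");crop(t,0,160,120,120,5,"pics/b2.png")
plan(514.4,455.3,150,-60.25)
for z in(0,.05,.1,.15):print(z,p2w('side',246,308,z),p2w('top',99,172,z))
E
```

```text
now [136.9 532.4 303.1] [-1.8000e+02 -1.0000e-01 -1.0443e+02] j [ 91.9  14.7   6.1  -0.  -81.6 -16.3] w 85.5 t 0.1
wz -0.771  t -1.95 -38.48 15.31 dist 415 turn 44
0 [0.44679037 0.43330833 0.        ] [0.47540449 0.52984469 0.        ]
0.05 [0.44622118 0.46784539 0.05      ] [0.46595929 0.50929892 0.05      ]
0.1 [0.44565199 0.50238244 0.1       ] [0.4565141  0.48875315 0.1       ]
0.15 [0.4450828  0.53691949 0.15      ] [0.44706891 0.46820739 0.15      ]
```

View pics/b1.png

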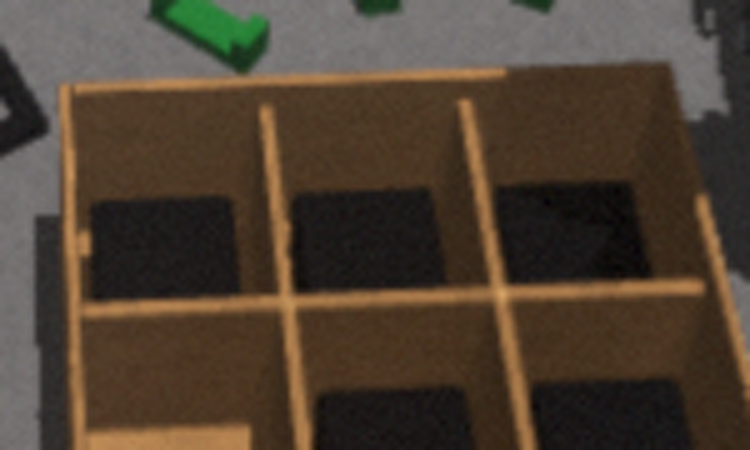

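View pics/b2.png

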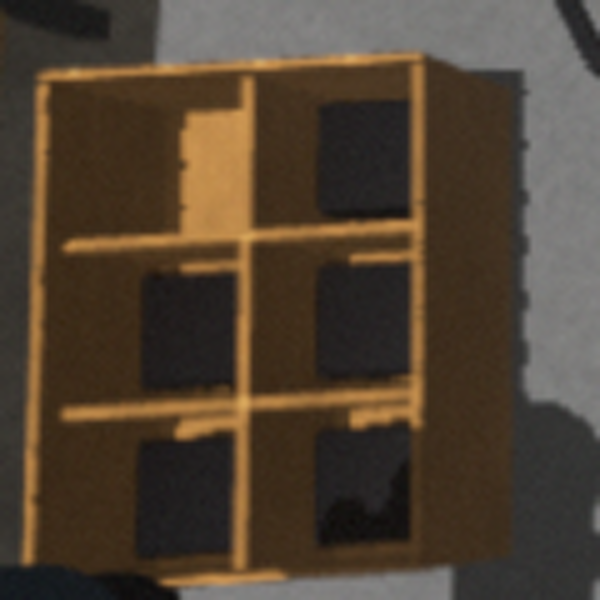

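The box corner is near (446,517) mm with its top at about 120 mm. The frame at (514,455) clears it, so I'll move above the frame.

```bash
python3 -m crank '[[[0,0,-0.77,-1.95,-38.48,0,0.17],[0,0,-0.77,-1.95,-38.48,0,0.17],[0,0,-0.77,-1.95,-38.48,0,0.17],[0,0,-0.77,-1.95,-38.48,0,0.17],[0,0,-0.77,-1.95,-38.48,0,0.17],[0,0,-0.77,-1.95,-38.48,0,0.17],[0,0,-0.77,-1.95,-38.48,0,0.17],[0,0,-0.77,-1.95,-38.48,5,0.17],[0,0,-0.77,-1.95,-38.48,10,0.17],[0,0,-0.77,-1.95,-38.48,15.3,0.17],[0,0,-0.77,-1.95,-38.48,18.3,0.17],[0,0,-0.77,-1.95,-38.48,18.3,0.17]]]' 40; python3 - <<'E'
from h import *
plan(514.4,455.3,82,-60.25)
t=manip.get_image('top');s=manip.get_image('side')
crop(t,80,110,100,75,8,"pics/c1.png");crop(s,165,230,130,100,6,"pics/c2.png")
E
```

```text
t: 1.3
eef_pos: [0.5115, 0.452, 0.1119]
tcp_rot: [179.1, -0.2, -60.4]
force: [0.2, -0.7, -1.2]
grip_width: 0.0707
now [511.5 452.  111.9] [179.08  -0.25 -60.42] j [ 54.5  36.   11.3  -0.2 -66.2  65.2] w 70.7 t 1.3
wz -0.003  t -0.14 -0.42 2.99 dist 30 turn 0
```

View pics/c1.png

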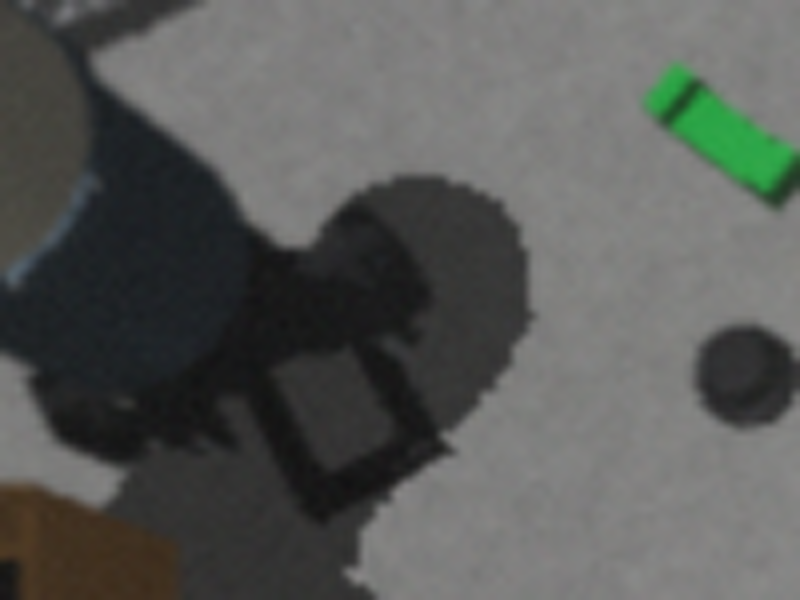

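View pics/c2.png

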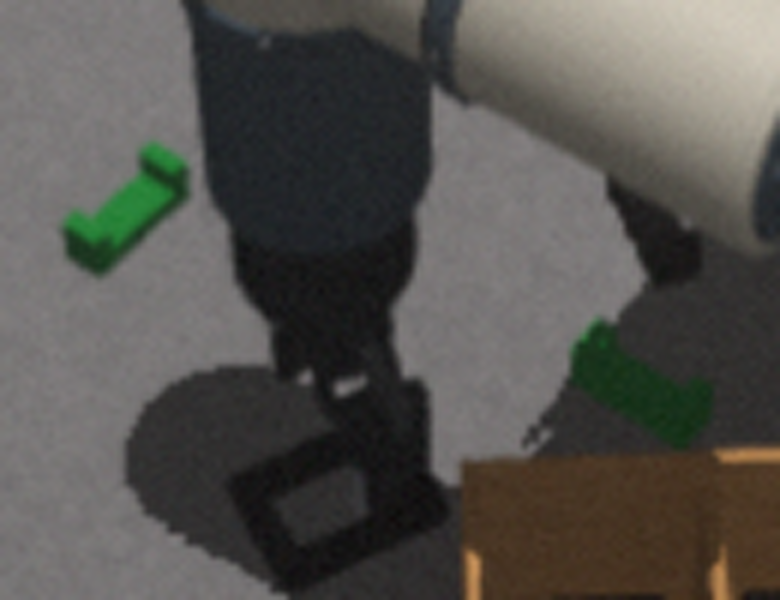

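The gripper's pads straddle the frame: the right finger sits at (400,440) in the side crop, above the frame's long bar. The arm is still settling. I'll descend slowly next and watch the force.

```bash
python3 -m crank '[[[0,0,0,0,0,0,0.17],[0,0,0,0,0,1.5,0.17],[0,0,0,0,0,2.5,0.17],[0,0,0,0,0,2.5,0.17],[0,0,0,0,0,2.5,0.17]]]'; python3 - <<'E'
from h import *
plan(514.4,455.3,77,-60.25)
E
```

```text
t: 1.9
eef_pos: [0.5148, 0.4561, 0.0972]
tcp_rot: [-179.9, 0.0, -60.3]
force: [-0.1, -0.8, -0.1]
grip_width: 0.0705
now [514.8 456.1  97.2] [-1.799e+02  2.000e-02 -6.029e+01] j [ 54.5  36.7  10.2   0.  -63.4  65.2] w 70.5 t 1.9
wz -0.001  t 0.05 0.08 2.02 dist 20 turn 0
```

```bash
python3 -m crank '[[[0,0,0,0,0,1,0.17],[0,0,0,0,0,2,0.17],[0,0,0,0,0,2,0.17],[0,0,0,0,0,2.2,0.17],[0,0,0,0,0,2.4,0.17],[0,0,0,0,0,2.4,0.17]]]'; python3 - <<'E'
from h import *
plan(514.4,455.3,70,-60.25)
E
```

```text
t: 2.5
eef_pos: [0.5145, 0.4557, 0.0717]
tcp_rot: [180.0, -0.0, -60.3]
force: [-0.1, 0.6, 0.7]
grip_width: 0.0706
now [514.5 455.7  71.7] [179.99  -0.   -60.31] j [ 54.5  38.    8.6  -0.  -60.5  65.2] w 70.6 t 2.5
wz -0.001  t 0.03 0.03 0.17 dist 2 turn 0
```

```bash
for i in 1 2 3; do python3 -m crank '[[[0,0,0,0,0,0.2,0.17],[0,0,0,0,0,0.2,0.17]]]' | egrep 'eef|force'; done
```

```text
eef_pos: [0.5145, 0.4556, 0.0698]
force: [-0.8, -0.5, 1.0]
eef_pos: [0.5144, 0.4556, 0.0676]
force: [-0.8, -0.3, -0.1]
eef_pos: [0.5144, 0.4555, 0.0655]
force: [-0.7, 0.7, 1.1]
```

```bash
python3 -m crank '[[[0,0,0,0,0,-0.25,0.17],[0,0,0,0,0,-0.25,0.4],[0,0,0,0,0,-0.25,0.4],[0,0,0,0,0,-0.25,0.4],[0,0,0,0,0,-0.25,0.4],[0,0,0,0,0,-0.25,0.4]]]' 40;  python3 -m crank '[[[0,0,0,0,0,-1,0.4],[0,0,0,0,0,-4,0.4],[0,0,0,0,0,-7,0.4],[0,0,0,0,0,-7,0.4],[0,0,0,0,0,-7,0.4]]]'; python3 - <<'E'
from h import *
plan(542.6,31,150,-167.5)
s=manip.get_image('side')
crop(s,165,210,130,100,6,"pics/d2.png")
E
```

```text
t: 3.7
eef_pos: [0.5149, 0.456, 0.0693]
tcp_rot: [-179.9, 0.0, -60.3]
force: [-0.7, 0.4, 5.6]
grip_width: 0.0591
t: 4.2
eef_pos: [0.5144, 0.4558, 0.139]
tcp_rot: [-180.0, 0.1, -60.3]
force: [-1.3, 0.6, -2.4]
grip_width: 0.059
now [514.4 455.8 139. ] [-1.7996e+02  6.0000e-02 -6.0330e+01] j [ 54.5  34.7  13.2  -0.  -68.4  65.2] w 59.0 t 4.2
wz 1.870  t 38.30 18.58 -1.10 dist 426 turn -107
```

View pics/d2.png

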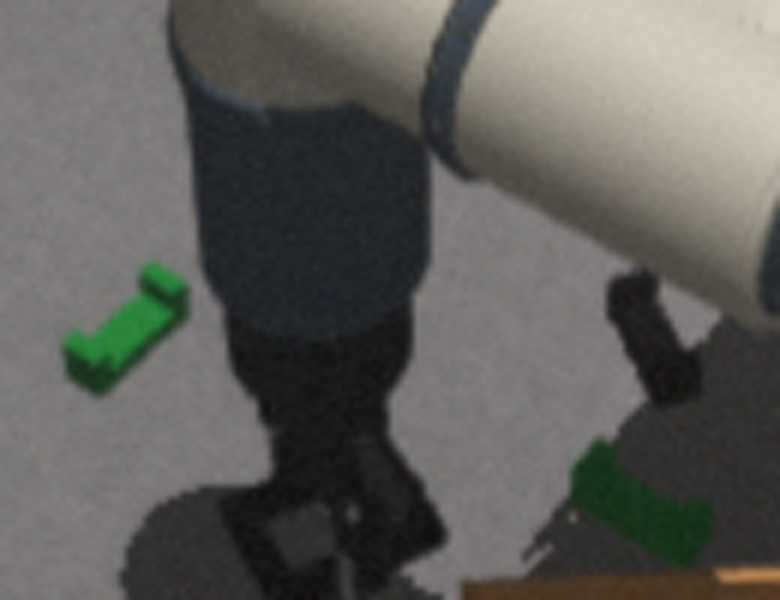

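The frame is held: width 59 mm, off the table at (300,540) in the crop. I'll carry it over the board.

```bash
python3 -m crank '[[[0,0,0,0,0,-1.5,0.4],[0,0,1.87,38.2,18.6,-1.5,0.4],[0,0,1.87,38.2,18.6,-1.5,0.4],[0,0,1.87,38.2,18.6,-1.5,0.4],[0,0,1.87,38.2,18.6,-1.5,0.4],[0,0,1.87,38.2,18.6,-1.5,0.4],[0,0,1.87,38.2,18.6,-1.5,0.4],[0,0,1.87,38.2,18.6,-1.5,0.4],[0,0,1.87,38.2,18.6,-1.5,0.4],[0,0,1.87,38.2,18.6,-1.5,0.4],[0,0,1.87,38.2,18.6,-1.5,0.4],[0,0,1.87,38.2,18.6,-1.5,0.4]]]';python3 -m crank '[[[0,0,0,0,0,0,0.4],[0,0,0,0,0,0,0.4],[0,0,0,0,0,3,0.4],[0,0,0,0,0,4,0.4],[0,0,0,0,0,4,0.4],[0,0,0,0,0,4,0.4]]]'; python3 - <<'E'
from h import *
plan(542.5,32,80,-167.6)
s=manip.get_image('side')
crop(s,165,160,130,90,6,"pics/e2.png")
s=manip.get_image('top')
crop(s,185,105,130,90,6,"pics/e1.png")
E
```

```text
t: 5.45
eef_pos: [0.5412, 0.0303, 0.1519]
tcp_rot: [180.0, -0.2, -155.3]
force: [0.1, 0.7, -1.0]
grip_width: 0.0589
t: 6.05
eef_pos: [0.5424, 0.0318, 0.1138]
tcp_rot: [-180.0, -0.0, -154.7]
force: [0.8, -0.3, -0.2]
grip_width: 0.059
now [542.4  31.8 113.8] [-1.7997e+02 -1.0000e-02 -1.5475e+02] j [ 19.9  21.6 -13.2   0.  -55.2   5.4] w 59.0 t 6.05
wz 0.224  t -0.02 0.01 3.38 dist 34 turn -13
```

View pics/e2.png

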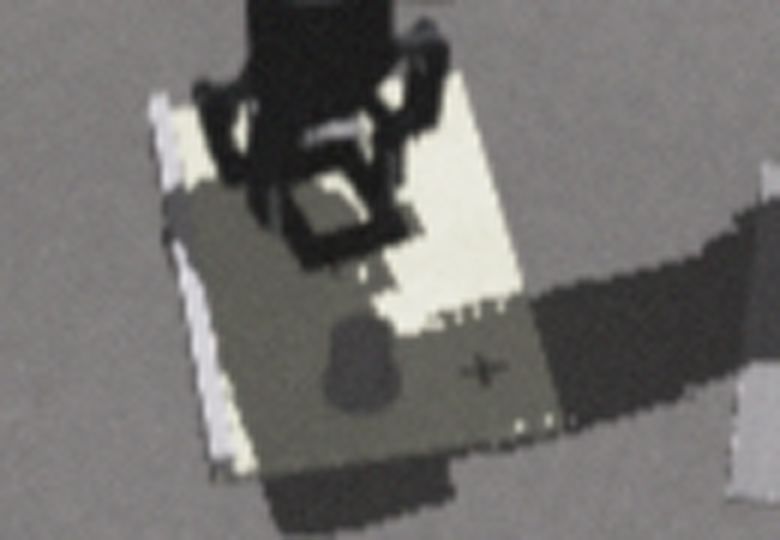

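View pics/e1.png

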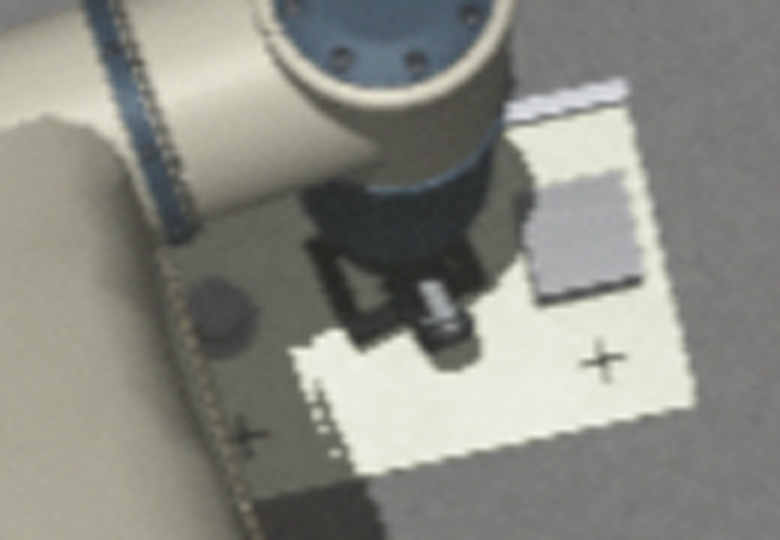

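The frame hangs over the middle of the board, and 13° of turn is still to make. I'll turn, then lower.

```bash
python3 -m crank '[[[0,0,0.12,0,0,0,0.4],[0,0,0.224,0,0,0,0.4],[0,0,0.224,0,0,1,0.4],[0,0,0.224,0,0,2,0.4],[0,0,0.224,0,0,3,0.4],[0,0,0.224,0,0,3.3,0.4],[0,0,0.224,0,0,3.5,0.4],[0,0,0.224,0,0,3.6,0.4],[0,0,0.224,0,0,3.6,0.4]]]'; python3 - <<'E'
from h import *
plan(542.5,32,78,-167.6)
E
```

```text
t: 7.05
eef_pos: [0.5424, 0.0317, 0.0775]
tcp_rot: [-180.0, 0.0, -167.7]
force: [0.2, -0.3, -0.4]
grip_width: 0.059
now [542.4  31.7  77.5] [-1.8000e+02  2.0000e-02 -1.6767e+02] j [ 19.9  24.1 -15.7   0.  -50.2  -7.5] w 59.0 t 7.05
wz -0.001  t -0.02 0.03 -0.05 dist 1 turn 0
```

```bash
python3 -m crank '[[[0,0,0,0,0,0.1,0.4],[0,0,0,0,0,0.15,0.4],[0,0,0,0,0,0.15,0.4],[0,0,0,0,0,0.15,0.4]]]';python3 -m crank '[[[0,0,0,0,0,0,0.15],[0,0,0,0,0,0,0.15],[0,0,0,0,0,0,0.15],[0,0,0,0,0,-3,0.15],[0,0,0,0,0,-6,0.15],[0,0,0,0,0,-10,0.15],[0,0,0,0,0,-13,0.15],[0,0,0,0,0,-13,0.15]]]'
```

```text
t: 7.45
eef_pos: [0.5425, 0.0318, 0.0772]
tcp_rot: [-180.0, 0.1, -167.7]
force: [-2.1, 1.5, 7.1]
grip_width: 0.0595
t: 8.25
eef_pos: [0.5444, 0.032, 0.2108]
tcp_rot: [-180.0, 0.5, -167.6]
force: [0.6, -0.1, 0.8]
grip_width: 0.0726
```

```bash
python3 - <<'E'
from fit import *
plan(370.3,297.8,180,-158.1)
t=manip.get_image('top');s=manip.get_image('side')
cv2.imwrite('pics/f_t.png',t)
crop(s,165,160,130,90,6,"pics/f2.png")
crop(t,185,105,130,90,6,"pics/f1.png")
E
```

```text
now [544.4  32.  210.8] [-179.97    0.54 -167.65] j [ 19.9  16.5  -5.1   0.1 -67.9  -7.5] w 72.6 t 8.25
wz -0.167  t 11.32 29.69 3.08 dist 319 turn 10
```

View pics/f2.png

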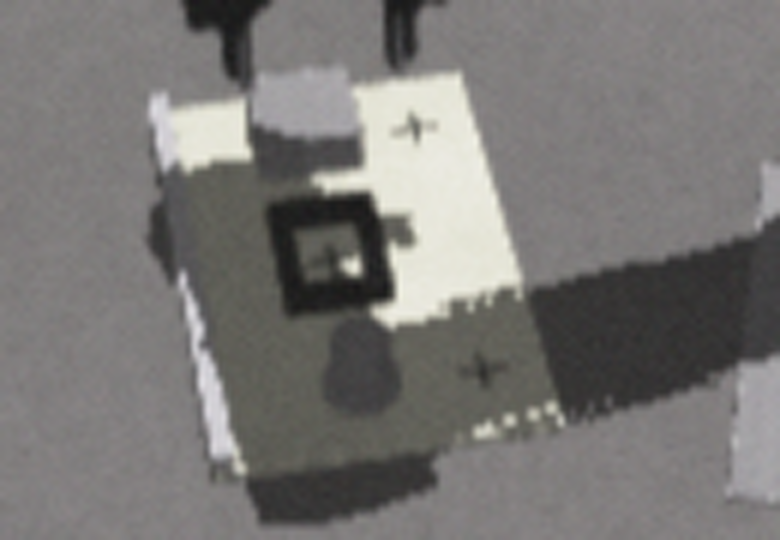

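The frame is flat, with the cross at (331,258) near the middle of its window. I'll measure it once the arm is clear. Next is the bracket.

```bash
python3 -m crank '[[[0,0,-0.167,11.3,29.7,0,0.4],[0,0,-0.167,11.3,29.7,0,0.4],[0,0,-0.167,11.3,29.7,0,0.4],[0,0,-0.167,11.3,29.7,0,0.4],[0,0,-0.167,11.3,29.7,0,0.4],[0,0,-0.167,11.3,29.7,0,0.4],[0,0,-0.167,11.3,29.7,3,0.4],[0,0,-0.167,11.3,29.7,7,0.4],[0,0,-0.167,11.3,29.7,8,0.4],[0,0,-0.167,11.3,29.7,8,0.4],[0,0,-0.167,11.3,29.7,8,0.4]]]'; python3 - <<'E'
from fit import *
plan(370.3,297.8,80,-158.1)
t=manip.get_image('top');s=manip.get_image('side')
cv2.imwrite('pics/g_t.png',t);cv2.imwrite('pics/g_s.png',s)
crop(s,165,160,130,90,6,"pics/g2.png")
crop(t,190,115,110,80,7,"pics/g1.png")
E
```

```text
t: 9.45
eef_pos: [0.3692, 0.2978, 0.1268]
tcp_rot: [-180.0, 0.1, -158.1]
force: [0.3, -0.4, 0.8]
grip_width: 0.0514
now [369.2 297.8 126.8] [-1.7999e+02  6.0000e-02 -1.5813e+02] j [ 57.9  13.9 -22.4   0.1 -53.6 -36.1] w 51.4 t 9.45
wz -0.001  t -0.10 -0.04 4.68 dist 47 turn 0
```

View pics/g1.png

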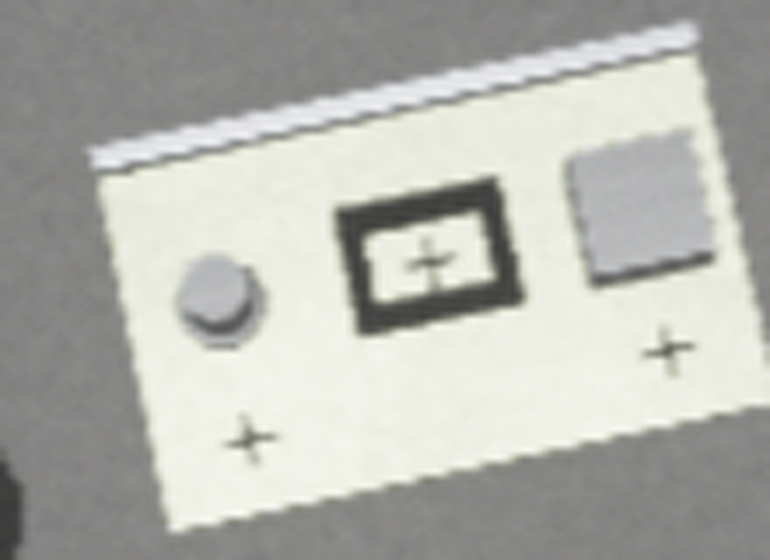

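View pics/g2.png

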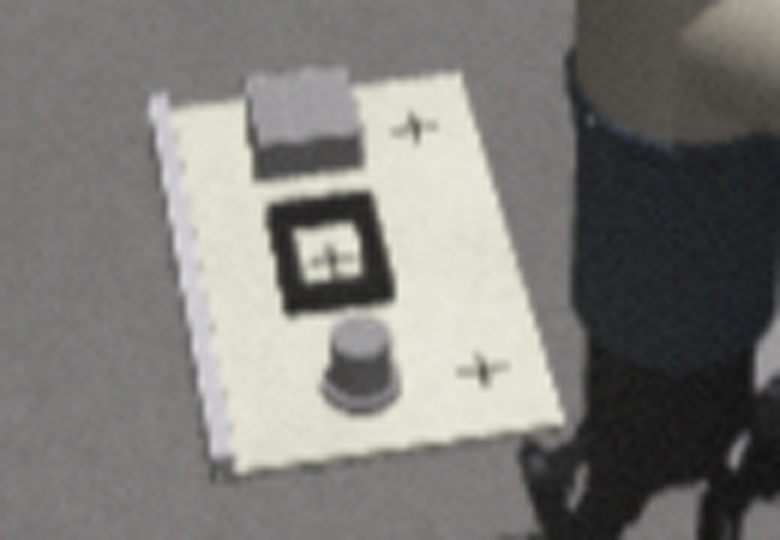

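Top crop: the cross at (430,262) sits inside the window, which spans roughly 365–497 by 210–305. I'll fit it numerically.

```bash
python3 - <<'E'
from fit import *
t=cv2.imread('pics/g_t.png');s=cv2.imread('pics/g_s.png')
for cam,im,b in(('top',t,(542.51,32.35,12.3)),('side',s,(542.77,28.41,12.7))):
    r=np.array(fit(im,cam,'frame',.5425,.032,.215,z0=.008))
    print(cam,r,'rel world',r[:3]-b)
E
```

```text
top [543.19207873  33.6252291   11.98055458   0.79606013] rel world [ 0.68207873  1.2752291  -0.31944542]
side [543.62393645  31.66933293  11.20744268   3.88791036] rel world [ 0.85393645  3.25933293 -1.49255732]
```

```bash
cat >> fit.py <<'E'
def crossc(img,u,v,m=6):
    g=cv2.cvtColor(img,cv2.COLOR_BGR2GRAY).astype(float);u0,v0=int(round(u)),int(round(v))
    for _ in range(3):
        w=g[v0-m:v0+m+1,u0-m:u0+m+1];d=np.median(w)-w;d[d<12]=0
        yy,xx=np.mgrid[-m:m+1,-m:m+1];cu,cv_=u0+(d*xx).sum()/d.sum(),v0+(d*yy).sum()/d.sum()
        u0,v0=int(round(cu)),int(round(cv_))
    return np.array([cu,cv_])
E
python3 - <<'E'
from fit import *
f=lambda p,k,o:(np.array(p)+.5)/k-.5+o
c={'top':f([[360,261],[181,439],[599,351]],7,[200,115]),'side':f([[322,305],[523,454],[432,129]],8,[180,165])}
for cam,n in(('top','top0'),('side','side0')):
    im=cv2.imread(f'pics/{n}.png'); 
    q=np.array([crossc(im,*p) for p in c[cam]]);print(cam,np.round(q-c[cam],2));c[cam]=q
b=board(c); np.save('b.npy',b,allow_pickle=True)
for cam,n in(('top','g_t'),('side','g_s')):
    im=cv2.imread(f'pics/{n}.png')
    B=b[cam]; w=B[:2]*1e3
    for mm_ in (18,22):
        r=np.array(fit(im,cam,'frame',B[0],B[1],B[2],z0=.008,m=mm_));a=B[2];d=r[:2]-w
        print(cam,'frame rel board xy',d@[np.cos(a),np.sin(a)],d@[-np.sin(a),np.cos(a)],'yaw',r[2]-np.degrees(a),r[3])
E
```

```text
top [[ 0.06  0.17]
 [-0.15  0.11]
 [-0.12 -0.1 ]]
side [[-0.07  0.18]
 [-0.01  0.03]
 [-0.08  0.11]]
['top'] [542.29921556  32.65254439] 12.39924531748002 [-0.02  0.    0.02 -0.01 -0.    0.01]
['side'] [542.91995015  29.00101999] 12.827812362670944 [ 0.01 -0.   -0.03 -0.17  0.02  0.2 ]
['top', 'side'] [542.56171393  31.55489006] 12.607039592066457 [ 0.32 -0.07  0.45  0.    0.37 -0.19  0.07  0.53 -0.04  0.48  0.22  0.72]
top frame rel board xy 1.070565338527628 0.7178389812770168 yaw -0.4147715448705611 0.8418179061543928
top frame rel board xy 1.1381712215974937 0.8145301192856287 yaw -0.39514157545240103 0.7918320228423209
side frame rel board xy 0.9635308944510161 2.2429073155916206 yaw -2.0758919455373253 3.965085403833711
side frame rel board xy 1.159453767840975 2.39774437895146 yaw -2.188766268133577 3.9081280775245
```

Relative to the crosses, the top view puts the frame at (+1.1, +0.8) mm and −0.4°. The side fit disagrees in y and yaw, but its model residual is poor. The top view minus about (1.1, 1.1) mm agrees with the robot at both pick and place, so I'll use that correction for the bracket and descend.

```bash
python3 -m crank '[[[0,0,0,0,-0.06,1.5,0.4],[0,0,0,0,-0.06,3,0.4],[0,0,0,0,-0.06,4.5,0.4],[0,0,0,0,-0.06,5.1,0.4],[0,0,0,0,-0.06,5.1,0.4],[0,0,0,0,-0.06,5.1,0.4]]]' 40; python3 -m crank '[[[0,0,0,0,0,0,0.9],[0,0,0,0,0,0,0.9],[0,0,0,0,0,0,0.9],[0,0,0,0,0,0,0.9],[0,0,0,0,0,0,0.9],[0,0,0,0,0,0,0.9],[0,0,0,0,0,0,0.9]]]' 40
```

```text
t: 10.15
eef_pos: [0.3692, 0.2976, 0.0759]
tcp_rot: [180.0, 0.1, -158.1]
force: [0.7, -0.3, 0.3]
grip_width: 0.0514
t: 10.85
eef_pos: [0.369, 0.2976, 0.0757]
tcp_rot: [180.0, 0.1, -158.1]
force: [-0.2, -0.6, 6.9]
grip_width: 0.0204
```

```bash
python3 -m crank '[[[0,0,0,0,0,-2,0.9],[0,0,0,0,0,-5,0.9],[0,0,0,0,0,-8,0.9],[0,0,0,0,0,-8,0.9],[0,0,0,0,0,-8,0.9]]]' ; python3 - <<'E'
from h import *
plan(456.1,115.8,155,-167.6)
t=manip.get_image('top');s=manip.get_image('side')
crop(s,220,220,110,80,7,"pics/i2.png")
E
```

```text
t: 11.35
eef_pos: [0.3685, 0.2973, 0.1551]
tcp_rot: [179.9, 0.0, -158.1]
force: [0.6, -0.3, -1.4]
grip_width: 0.0207
now [368.5 297.3 155.1] [ 1.7994e+02  4.0000e-02 -1.5813e+02] j [ 57.9  11.9 -20.1  -0.  -57.8 -36. ] w 20.7 t 11.35
wz 0.165  t -1.37 -20.11 0.01 dist 202 turn -9
```

View pics/i2.png

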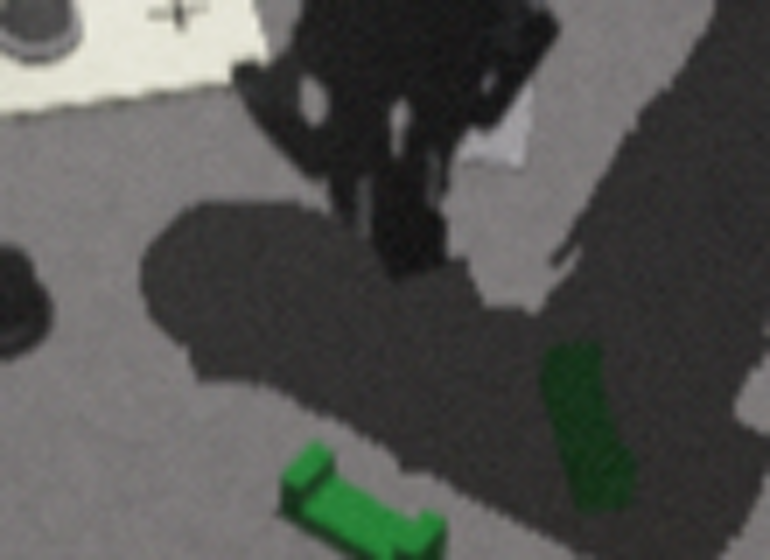

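The bracket is held, visible at (410,240) in the crop. I'll carry it over the front-left cross and lower to 90 mm.

```bash
python3 -m crank '[[[0,0,0.165,-1.37,-20.1,0,0.9],[0,0,0.165,-1.37,-20.1,0,0.9],[0,0,0.165,-1.37,-20.1,0,0.9],[0,0,0.165,-1.37,-20.1,0,0.9],[0,0,0.165,-1.37,-20.1,0,0.9],[0,0,0.165,-1.37,-20.1,0,0.9],[0,0,0.165,-1.37,-20.1,2,0.9],[0,0,0.165,-1.37,-20.1,4,0.9],[0,0,0.165,-1.37,-20.1,6,0.9],[0,0,0.165,-1.37,-20.1,6.2,0.9],[0,0,0.165,-1.37,-20.1,6.2,0.9],[0,0,0.165,-1.37,-20.1,6.2,0.9]]]'; python3 - <<'E'
from h import *
plan(456.1,115.8,83.7,-167.6)
t=manip.get_image('top');s=manip.get_image('side')
crop(s,180,170,110,80,7,"pics/j2.png")
E
```

```text
t: 12.65
eef_pos: [0.4566, 0.1166, 0.0937]
tcp_rot: [180.0, 0.1, -167.5]
force: [-0.5, -0.7, -0.3]
grip_width: 0.0206
now [456.6 116.6  93.7] [ 1.7999e+02  7.0000e-02 -1.6749e+02] j [ 33.5  16.1 -25.3   0.  -48.5 -21. ] w 20.6 t 12.65
wz 0.002  t 0.07 -0.07 1.00 dist 10 turn -0
```

View pics/j2.png

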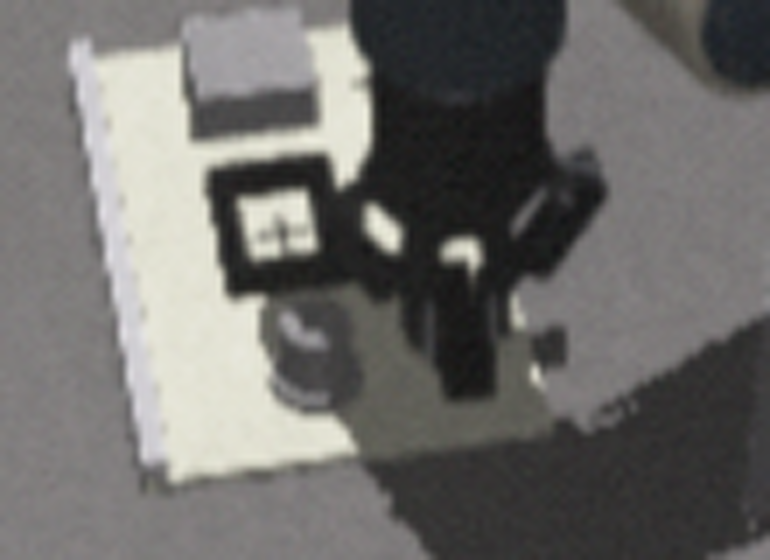

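```bash
python3 -m crank '[[[0,0,0,0.07,-0.07,0.5,0.9],[0,0,0,0.07,-0.07,0.9,0.9],[0,0,0,0.07,-0.07,1.0,0.9],[0,0,0,0.07,-0.07,1.0,0.9],[0,0,0,0.07,-0.07,1.02,0.9]]]';python3 -m crank '[[[0,0,0,0,0,0,0.6],[0,0,0,0,0,0,0.55],[0,0,0,0,0,0,0.55],[0,0,0,0,0,0,0.55],[0,0,0,0,0,-3,0.55],[0,0,0,0,0,-7,0.55],[0,0,0,0,0,-11,0.55],[0,0,0,0,0,-12,0.55]]]'
```

```text
t: 13.25
eef_pos: [0.4558, 0.115, 0.0837]
tcp_rot: [-180.0, 0.0, -167.6]
force: [-5.9, 0.8, 14.3]
grip_width: 0.0211
t: 14.05
eef_pos: [0.4577, 0.1156, 0.2072]
tcp_rot: [179.9, 0.5, -167.5]
force: [0.6, -0.9, 0.0]
grip_width: 0.0385
```

The bracket is released. Next is the collar at the corrected (357.8,−298.2). I'll photograph the board on the way.

```bash
python3 - <<'E'
from h import *
plan(357.8,-298.2,150,-77.6)
E
```

```text
now [457.7 115.6 207.2] [ 179.92    0.46 -167.53] j [ 33.3   8.7 -15.8   0.1 -65.  -20.9] w 38.5 t 14.05
wz -1.570  t 18.69 -38.25 5.72 dist 430 turn 90
```

```bash
python3 -m crank '[[[0,0,-1.57,18.7,-38.25,0,0.15],[0,0,-1.57,18.7,-38.25,0,0.15],[0,0,-1.57,18.7,-38.25,0,0.15],[0,0,-1.57,18.7,-38.25,0,0.15],[0,0,-1.57,18.7,-38.25,0,0.15],[0,0,-1.57,18.7,-38.25,0,0.15],[0,0,-1.57,18.7,-38.25,0,0.15],[0,0,-1.57,18.7,-38.25,0,0.15],[0,0,-1.57,18.7,-38.25,4,0.15],[0,0,-1.57,18.7,-38.25,7,0.15],[0,0,-1.57,18.7,-38.25,9,0.15],[0,0,-1.57,18.7,-38.25,9,0.15]]]'; python3 - <<'E'
from fit import *
plan(357.8,-298.2,76,-77.6)
t=manip.get_image('top');s=manip.get_image('side')
cv2.imwrite('pics/k_t.png',t);cv2.imwrite('pics/k_s.png',s)
crop(t,190,115,110,80,7,"pics/k1.png");crop(s,180,120,110,120,5,"pics/k2.png")
b=np.load('b.npy',allow_pickle=True).item()
def rel(cam,im,n,lx,ly,z0=.008,m=18):
    B=b[cam];a=B[2];c,s_=np.cos(a),np.sin(a)
    x=B[0]+(c*lx-s_*ly)/1e3;y=B[1]+(s_*lx+c*ly)/1e3
    r=np.array(fit(im,cam,n,x,y,a,z0=z0,m=m));d=r[:2]-[x*1e3,y*1e3]
    print(cam,n,'off',np.round([d@[c,s_],d@[-s_,c],r[2]-np.degrees(a),r[3]],2))
for cam,im in(('top',t),('side',s)):
    rel(cam,im,'frame',0,0);rel(cam,im,'bracket',-65,100)
E
```

```text
t: 15.25
eef_pos: [0.3517, -0.2989, 0.1075]
tcp_rot: [179.6, 0.4, -77.5]
force: [-0.4, 1.2, 1.0]
grip_width: 0.0724
now [ 351.7 -298.9  107.5] [179.56   0.38 -77.52] j [-2.090e+01  1.440e+01 -2.520e+01 -1.000e-01 -5.100e+01  1.234e+02] w 72.4 t 15.25
wz 0.001  t 0.06 -0.61 3.15 dist 32 turn -0
top frame off [ 1.13  0.72 -0.42  0.79]
top bracket off [-0.9  -0.6   0.31  2.49]
side frame off [ 1.38  2.2  -2.06  3.95]
side bracket off [-0.44 -0.19 -1.55  6.75]
```

View pics/k1.png

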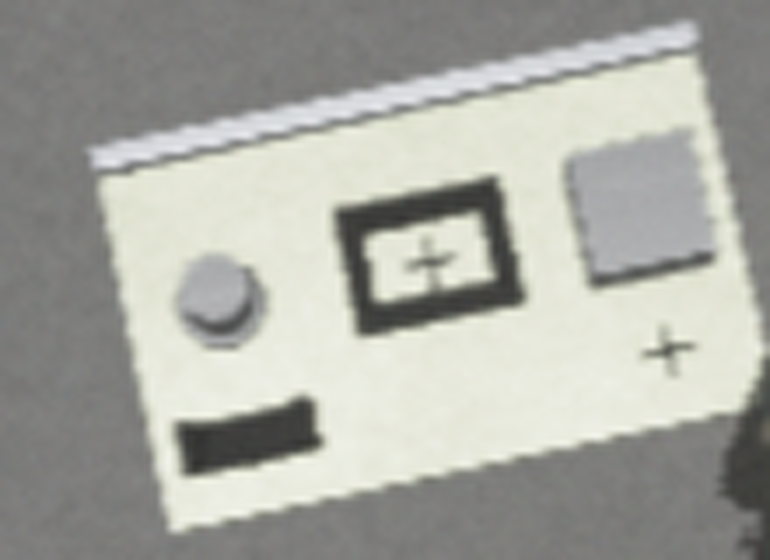

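View pics/k2.png

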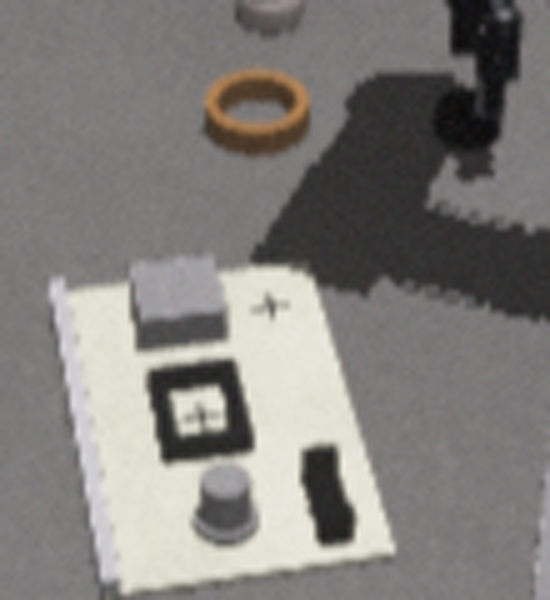

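The bracket is about 1 mm off its cross and parallel to the fence within 0.3°. The frame is 1.3 mm off. Now I'll settle over the collar.

```bash
python3 -m crank '[[[0,0,0,0,0,0,0.15],[0,0,0,0,0,0,0.15],[0,0,0,0,0,0,0.15]]]'; python3 - <<'E'
from h import *
plan(357.8,-298.2,75,-77.6)
s=manip.get_image('side');crop(s,230,110,90,70,8,"pics/l2.png")
s=manip.get_image('top');crop(s,310,170,90,70,8,"pics/l1.png")
E
```

```text
t: 15.65
eef_pos: [0.356, -0.2987, 0.1134]
tcp_rot: [-179.9, -0.1, -77.7]
force: [0.3, 1.0, 0.5]
grip_width: 0.0725
now [ 356.  -298.7  113.4] [-1.7992e+02 -6.0000e-02 -7.7650e+01] j [-20.6  13.9 -24.8   0.  -51.2 122.9] w 72.5 t 15.65
wz -0.001  t -0.01 -0.18 3.84 dist 38 turn 0
```

View pics/l2.png

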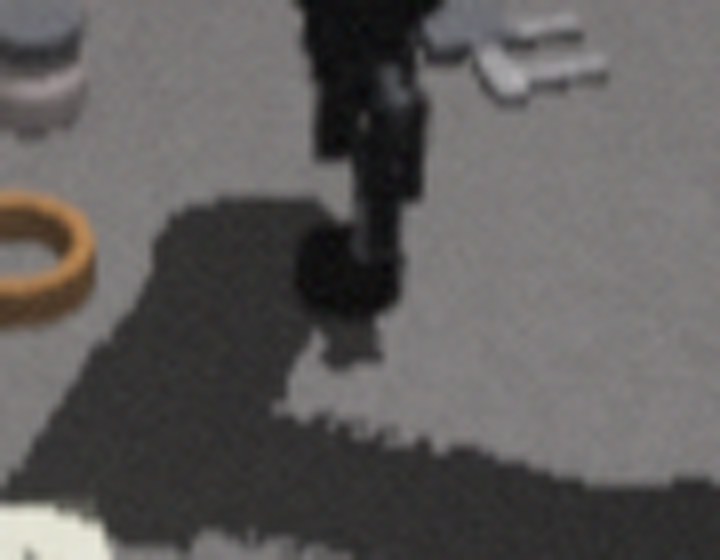

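The fingers straddle the collar, which is at (348,270). I'll descend and make a first light squeeze to centre it in one direction.

```bash
python3 -m crank '[[[0,0,0,0,-0.1,1.5,0.15],[0,0,0,0,-0.1,3,0.15],[0,0,0,0,-0.1,3.8,0.15],[0,0,0,0,-0.1,3.8,0.15],[0,0,0,0,-0.1,3.8,0.15],[0,0,0,0,-0.1,3.8,0.5],[0,0,0,0,-0.1,3.8,0.5],[0,0,0,0,-0.1,3.8,0.5],[0,0,0,0,-0.1,3.8,0.5],[0,0,0,0,-0.1,3.8,0.5]]]' 20; python3 -m crank '[[[0,0,0,0,0,0,0.15],[0,0,0,0,0,0,0.15],[0,0,0,0,0,0,0.15],[0,0,0,0,0,-3,0.15],[0,0,0,0,0,-4,0.15],[0,0,0,0,0,-4,0.15]]]';  python3 - <<'E'
from h import *
plan(357.8,-298.2,75,-167.6)
E
```

```text
t: 16.75
eef_pos: [0.3569, -0.2989, 0.0756]
tcp_rot: [-179.9, -0.1, -77.6]
force: [-0.0, 0.8, 6.3]
grip_width: 0.0515
t: 17.35
eef_pos: [0.3574, -0.299, 0.1161]
tcp_rot: [-179.8, -0.1, -77.6]
force: [-0.8, 0.9, -0.1]
grip_width: 0.0729
now [ 357.4 -299.   116.1] [-1.7983e+02 -1.2000e-01 -7.7600e+01] j [-20.6  13.8 -24.5   0.  -51.5 123. ] w 72.9 t 17.35
wz 1.571  t -0.07 -0.06 4.11 dist 41 turn -90
```

```bash
python3 -m crank '[[[0,0,1.571,0,0,0,0.15],[0,0,1.571,0,0,0,0.15],[0,0,1.571,0,0,0,0.15],[0,0,1.571,0,0,0,0.15],[0,0,1.571,0,0,0,0.15],[0,0,1.571,0,0,0,0.15],[0,0,1.571,0,0,0,0.15],[0,0,1.571,0,0,0,0.15],[0,0,1.571,0,0,0,0.15],[0,0,1.571,0,0,0,0.15],[0,0,1.571,0,0,0,0.15],[0,0,1.571,0,0,1,0.15]]]'; python3 - <<'E'
from h import *
plan(357.4,-298.9,75,-167.6)
E
```

```text
t: 18.55
eef_pos: [0.3568, -0.2987, 0.1043]
tcp_rot: [-180.0, 0.1, -167.7]
force: [0.3, 0.1, -0.2]
grip_width: 0.0727
now [ 356.8 -298.7  104.3] [-1.7996e+02  6.0000e-02 -1.6765e+02] j [-20.6  14.7 -25.4  -0.  -49.8  32.9] w 72.7 t 18.55
wz -0.001  t -0.06 -0.03 2.93 dist 29 turn 0
```

```bash
python3 -m crank '[[[0,0,0,0,0,1.5,0.15],[0,0,0,0,0,2.9,0.15],[0,0,0,0,0,2.9,0.15],[0,0,0,0,0,2.9,0.15],[0,0,0,0,0,2.9,0.5],[0,0,0,0,0,2.9,0.5],[0,0,0,0,0,2.9,0.5],[0,0,0,0,0,2.9,0.5],[0,0,0,0,0,2.9,0.5],[0,0,0,0,0,2.9,0.5]]]' 40; python3 -m crank '[[[0,0,0,0,0,-3,0.5],[0,0,0,0,0,-7,0.5],[0,0,0,0,0,-10,0.5],[0,0,0,0,0,-10,0.5],[0,0,0,0,0,-10,0.5]]]';  python3 - <<'E'
from h import *
plan(562.7,-66.1,175,-167.6)
s=manip.get_image('side');crop(s,230,80,90,100,6,"pics/m2.png")
E
```

```text
t: 19.55
eef_pos: [0.3569, -0.2989, 0.0766]
tcp_rot: [-179.9, 0.1, -167.6]
force: [-0.4, 1.7, 6.0]
grip_width: 0.0502
t: 20.05
eef_pos: [0.3566, -0.2985, 0.1762]
tcp_rot: [-180.0, 0.1, -167.6]
force: [-0.9, -0.8, -0.4]
grip_width: 0.0504
now [ 356.6 -298.5  176.2] [-1.7997e+02  1.1000e-01 -1.6763e+02] j [-20.6   9.8 -19.4  -0.  -60.7  32.9] w 50.4 t 20.05
wz -0.001  t -25.11 18.29 0.12 dist 311 turn 0
```

View pics/m2.png

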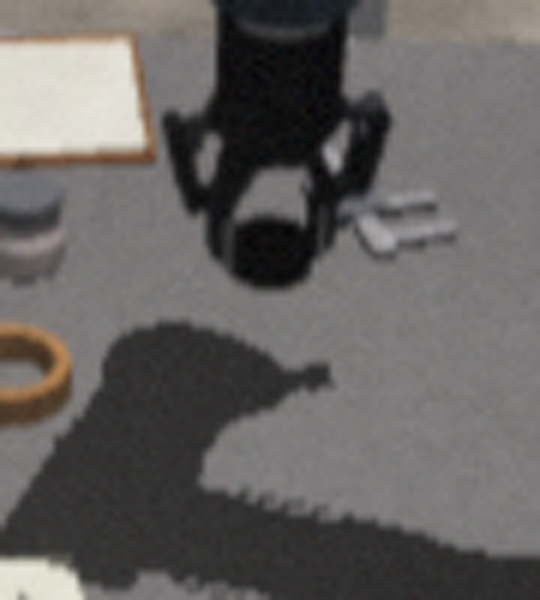

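The collar is held at (268,250). I'll carry it over the block.

```bash
python3 -m crank '[[[0,0,0,-25.1,18.3,0,0.5],[0,0,0,-25.1,18.3,0,0.5],[0,0,0,-25.1,18.3,0,0.5],[0,0,0,-25.1,18.3,0,0.5],[0,0,0,-25.1,18.3,0,0.5],[0,0,0,-25.1,18.3,0,0.5],[0,0,0,-25.1,18.3,0,0.5],[0,0,0,-25.1,18.3,0,0.5],[0,0,0,-25.1,18.3,2,0.5],[0,0,0,-25.1,18.3,4,0.5],[0,0,0,-25.1,18.3,4.5,0.5],[0,0,0,-25.1,18.3,4.5,0.5]]]';python3 -m crank '[[[0,0,0,0,0,0,0.5],[0,0,0,0,0,0,0.5]]]'; python3 - <<'E'
from h import *
plan(562.7,-66.1,114.6,-167.6)
s=manip.get_image('side');crop(s,160,130,110,100,6,"pics/n2.png")
s=manip.get_image('top');crop(s,220,100,110,100,6,"pics/n1.png")
E
```

```text
t: 21.3
eef_pos: [0.5611, -0.067, 0.1296]
tcp_rot: [180.0, -0.2, -167.7]
force: [0.2, -0.3, 0.3]
grip_width: 0.0502
t: 21.5
eef_pos: [0.5628, -0.0664, 0.1318]
tcp_rot: [-180.0, 0.1, -167.6]
force: [0.1, 0.1, -0.3]
grip_width: 0.0501
now [562.8 -66.4 131.8] [-1.7998e+02  1.0000e-01 -1.6763e+02] j [  9.1  22.8  -8.3   0.  -58.8   3.3] w 50.1 t 21.5
wz -0.001  t 0.01 0.03 1.72 dist 17 turn 0
```

View pics/n2.png

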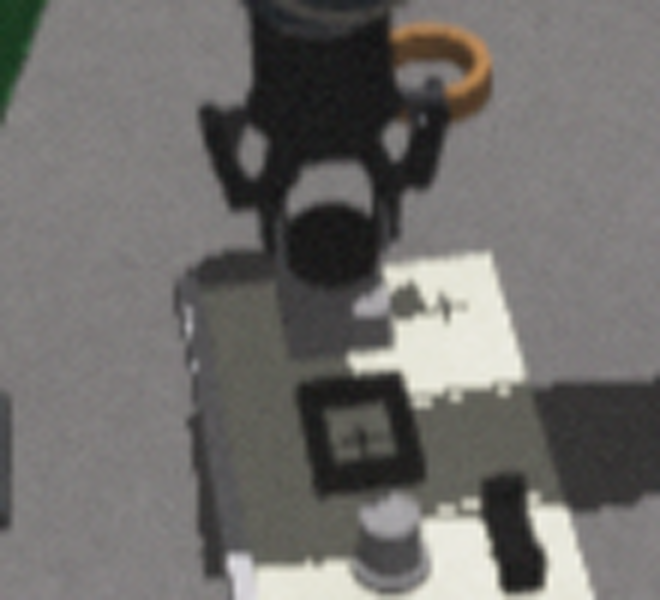

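```bash
python3 -m crank '[[[0,0,0,0,0.03,0.8,0.5],[0,0,0,0,0.03,1.4,0.5],[0,0,0,0,0.03,1.65,0.5],[0,0,0,0,0.03,1.72,0.5],[0,0,0,0,0.03,1.75,0.5],[0,0,0,0,0.03,1.75,0.5]]]';python3 -m crank '[[[0,0,0,0,0,0,0.25],[0,0,0,0,0,0,0.25],[0,0,0,0,0,0,0.25],[0,0,0,0,0,0,0.25],[0,0,0,0,0,-3,0.25],[0,0,0,0,0,-7,0.25],[0,0,0,0,0,-10,0.25],[0,0,0,0,0,-10,0.25]]]'; python3 - <<'E'
from h import *
plan(526.1,288.7,180,-167.6)
E
```

```text
t: 22.2
eef_pos: [0.562, -0.0657, 0.1146]
tcp_rot: [-180.0, -0.0, -167.6]
force: [-6.7, 2.4, 13.7]
grip_width: 0.0503
t: 23.0
eef_pos: [0.5646, -0.066, 0.2181]
tcp_rot: [-179.9, 0.5, -167.6]
force: [1.8, 0.2, 0.2]
grip_width: 0.0636
now [564.6 -66.  218.1] [-179.87    0.51 -167.59] j [  9.1  18.7  -0.9   0.1 -69.9   3.2] w 63.6 t 23.0
wz 0.000  t -3.87 35.47 3.81 dist 359 turn -0
```

Collar set. Moving to the cap at the corrected (526.1,288.6).

```bash
python3 -m crank '[[[0,0,-1.571,-3.87,35.5,0,0.4],[0,0,-1.571,-3.87,35.5,0,0.4],[0,0,-1.571,-3.87,35.5,0,0.4],[0,0,-1.571,-3.87,35.5,0,0.4],[0,0,-1.571,-3.87,35.5,0,0.4],[0,0,-1.571,-3.87,35.5,0,0.4],[0,0,-1.571,-3.87,35.5,0,0.4],[0,0,-1.571,-3.87,35.5,0,0.4],[0,0,-1.571,-3.87,35.5,3,0.4],[0,0,-1.571,-3.87,35.5,6,0.4],[0,0,-1.571,-3.87,35.5,9,0.4],[0,0,-1.571,-3.87,35.5,9,0.4]]]'; python3 -m crank '[[[0,0,0,0,0,0,0.4],[0,0,0,0,0,0,0.4],[0,0,0,0,0,0,0.4]]]'; python3 - <<'E'
from fit import *
plan(526.1,288.6,92,-77.6)
t=manip.get_image('top');s=manip.get_image('side')
cv2.imwrite('pics/o_t.png',t);cv2.imwrite('pics/o_s.png',s)
crop(t,140,115,160,80,5,"pics/o1.png");crop(s,180,160,110,120,5,"pics/o2.png")
b=np.load('b.npy',allow_pickle=True).item()
# collar on block
def rel(cam,im,n,lx,ly,z0=.008,m=18):
    B=b[cam];a=B[2];c,s_=np.cos(a),np.sin(a)
    x=B[0]+(c*lx-s_*ly)/1e3;y=B[1]+(s_*lx+c*ly)/1e3
    r=np.array(fit(im,cam,n,x,y,a,z0=z0,m=m));d=r[:2]-[x*1e3,y*1e3]
    print(cam,n,'off',np.round([d@[c,s_],d@[-s_,c],r[2]-np.degrees(a),r[3]],2))
rel('top',t,'collar',0,-100,.038);rel('side',s,'collar',0,-100,.038)
rel('top',t,'frame',0,0);rel('top',t,'bracket',-65,100)
E
```

```text
t: 24.2
eef_pos: [0.5215, 0.2876, 0.1181]
tcp_rot: [179.5, -0.2, -77.6]
force: [-0.0, -0.9, -0.4]
grip_width: 0.0512
t: 24.5
eef_pos: [0.5248, 0.2898, 0.125]
tcp_rot: [-179.8, 0.1, -77.7]
force: [-0.2, 1.0, 0.5]
grip_width: 0.0512
now [524.8 289.8 125. ] [-1.7983e+02  8.0000e-02 -7.7660e+01] j [ 43.8  26.4  -3.6   0.  -59.8  58.5] w 51.2 t 24.5
wz -0.001  t 0.15 -0.10 3.30 dist 33 turn 0
top collar off [-1.17  1.03  3.58  4.82]
side collar off [-42.32 -66.02  70.47  12.54]
top frame off [ 1.14  0.81 -0.4   0.82]
top bracket off [-0.71 -0.72 -0.02  2.2 ]
```

View pics/o1.png

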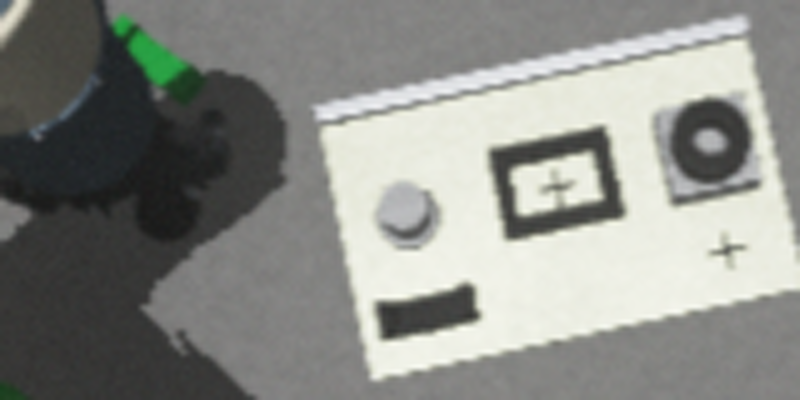

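View pics/o2.png

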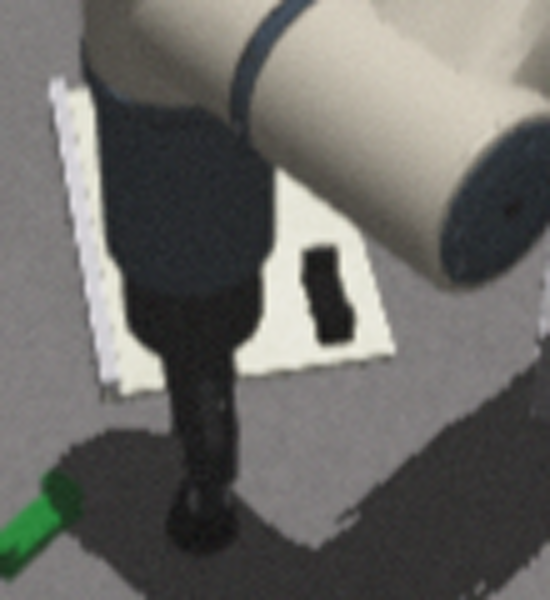

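The cap lies between the fingers at (165,210) in the top crop. I'll descend and squeeze the knob lightly.

```bash
python3 -m crank '[[[0,0,0,0.05,0,1.5,0.4],[0,0,0,0.05,0,2.8,0.4],[0,0,0,0.05,0,3.2,0.4],[0,0,0,0.05,0,3.2,0.4],[0,0,0,0.05,0,3.2,0.8],[0,0,0,0.05,0,3.2,0.8],[0,0,0,0.05,0,3.2,0.8],[0,0,0,0.05,0,3.2,0.8],[0,0,0,0.05,0,3.2,0.8]]]' 20; python3 -m crank '[[[0,0,0,0,0,0,0.4],[0,0,0,0,0,0,0.4],[0,0,0,0,0,0,0.4],[0,0,0,0,0,-2,0.4],[0,0,0,0,0,-3,0.4],[0,0,0,0,0,-3,0.4]]]';  python3 - <<'E'
from fit import *
plan(526.1,288.6,92,-167.6)
b=np.load('b.npy',allow_pickle=True).item()
import fit as F
for cam,f in(('top','o_t'),):
    im=np.minimum(cv2.imread(f'pics/{f}.png'),130)
    B=b[cam];a=B[2];c,s_=np.cos(a),np.sin(a);lx,ly=0,-100
    x=B[0]+(c*lx-s_*ly)/1e3;y=B[1]+(s_*lx+c*ly)/1e3
    for m in(10,14):
        r=np.array(fit(im,cam,'collar',x,y,0,z0=.038,m=m));d=r[:2]-[x*1e3,y*1e3]
        print(cam,'collar',np.round([d@[c,s_],d@[-s_,c],r[3]],2))
E
```

```text
t: 25.5
eef_pos: [0.5245, 0.2891, 0.0919]
tcp_rot: [-179.9, 0.0, -77.6]
force: [-0.4, -0.2, 3.3]
grip_width: 0.0263
t: 26.1
eef_pos: [0.525, 0.2894, 0.1229]
tcp_rot: [-179.8, 0.1, -77.6]
force: [-0.4, 0.2, -0.1]
grip_width: 0.0511
now [525.  289.4 122.9] [-1.7981e+02  9.0000e-02 -7.7600e+01] j [ 43.8  26.5  -3.8   0.  -59.5  58.6] w 51.1 t 26.1
wz 1.571  t 0.10 -0.09 3.09 dist 31 turn -90
top collar [-1.32  0.05  6.89]
top collar [-1.28  0.04  3.23]
```

```bash
python3 -m crank '[[[0,0,1.571,0,0,0,0.4],[0,0,1.571,0,0,0,0.4],[0,0,1.571,0,0,0,0.4],[0,0,1.571,0,0,0,0.4],[0,0,1.571,0,0,0,0.4],[0,0,1.571,0,0,0,0.4],[0,0,1.571,0,0,0,0.4],[0,0,1.571,0,0,0,0.4],[0,0,1.571,0,0,0,0.4],[0,0,1.571,0,0,0,0.4],[0,0,1.571,0,0,0,0.4],[0,0,1.571,0,0,0.5,0.4]]]'; python3 -m crank '[[[0,0,0,0,0,1,0.4],[0,0,0,0,0,2,0.4],[0,0,0,0,0,2.6,0.4],[0,0,0,0,0,2.6,0.4],[0,0,0,0,0,2.6,0.8],[0,0,0,0,0,2.6,0.8],[0,0,0,0,0,2.6,0.8],[0,0,0,0,0,2.6,0.8],[0,0,0,0,0,2.6,0.8]]]' 40; python3 -m crank '[[[0,0,0,0,0,-3,0.8],[0,0,0,0,0,-7,0.8],[0,0,0,0,0,-11,0.8],[0,0,0,0,0,-11,0.8],[0,0,0,0,0,-11,0.8]]]'; python3 - <<'E'
from h import *
plan(562.3,-65.9,190,-167.6)
s=manip.get_image('side');crop(s,170,180,110,120,5,"pics/p2.png")
E
```

```text
t: 27.3
eef_pos: [0.5242, 0.2889, 0.1159]
tcp_rot: [180.0, 0.0, -167.7]
force: [-0.6, 0.0, 0.5]
grip_width: 0.0512
t: 28.2
eef_pos: [0.5244, 0.289, 0.0907]
tcp_rot: [180.0, 0.1, -167.6]
force: [-0.6, 0.0, 2.4]
grip_width: 0.0252
t: 28.7
eef_pos: [0.5242, 0.289, 0.2011]
tcp_rot: [179.9, 0.1, -167.6]
force: [0.4, -0.4, -1.8]
grip_width: 0.0257
now [524.2 289.  201.1] [ 1.7991e+02  9.0000e-02 -1.6763e+02] j [ 43.8  22.8   2.7  -0.  -69.8 -31.4] w 25.7 t 28.7
wz -0.001  t 3.88 -35.49 1.11 dist 357 turn 0
```

View pics/p2.png

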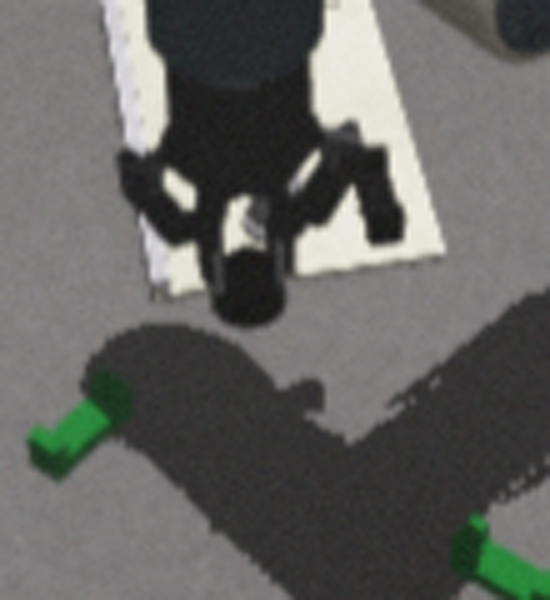

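The cap is held upright at (248,290). I'll carry it over the block at the current height, with its bottom about 110 mm up and clear of everything.

```bash
python3 -m crank '[[[0,0,0,3.88,-35.5,0,0.8],[0,0,0,3.88,-35.5,0,0.8],[0,0,0,3.88,-35.5,0,0.8],[0,0,0,3.88,-35.5,0,0.8],[0,0,0,3.88,-35.5,0,0.8],[0,0,0,3.88,-35.5,0,0.8],[0,0,0,3.88,-35.5,0,0.8],[0,0,0,3.88,-35.5,0,0.8],[0,0,0,3.88,-35.5,0,0.8],[0,0,0,3.88,-35.5,1,0.8],[0,0,0,3.88,-35.5,3,0.8],[0,0,0,3.88,-35.5,3,0.8]]]'; python3 -m crank '[[[0,0,0,0,0,0,0.8],[0,0,0,0,0,0,0.8],[0,0,0,0,0,0,0.8]]]'; python3 - <<'E'
from h import *
plan(562.3,-65.9,150.9,-167.6)
s=manip.get_image('side');crop(s,160,130,110,100,6,"pics/q2.png")
E
```

```text
t: 29.95
eef_pos: [0.5603, -0.0647, 0.1666]
tcp_rot: [179.9, -0.4, -167.5]
force: [0.1, 0.4, -1.2]
grip_width: 0.0252
t: 30.25
eef_pos: [0.5628, -0.0658, 0.171]
tcp_rot: [-180.0, 0.1, -167.6]
force: [0.4, -0.5, 0.0]
grip_width: 0.0255
now [562.8 -65.8 171. ] [-1.7998e+02  9.0000e-02 -1.6758e+02] j [  9.1  20.7  -5.2   0.  -64.1   3.3] w 25.5 t 30.25
wz 0.000  t 0.05 0.01 2.01 dist 20 turn -0
```

View pics/q2.png

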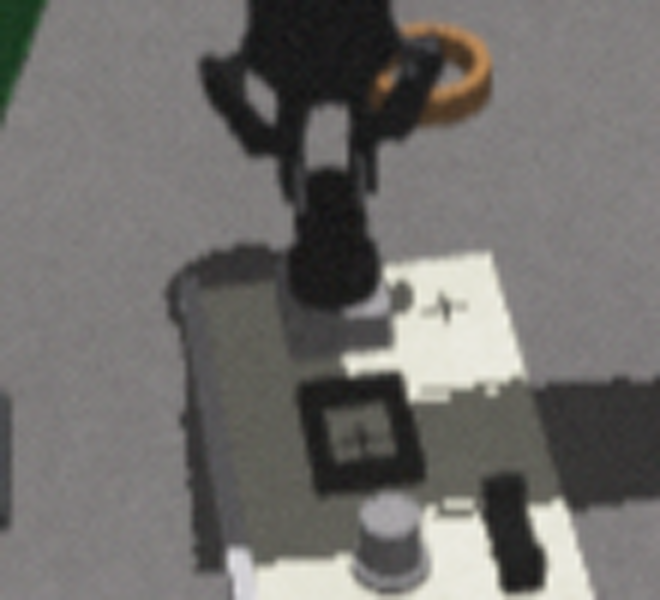

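```bash
python3 -m crank '[[[0,0,0,0.03,0,0.8,0.8],[0,0,0,0.03,0,1.5,0.8],[0,0,0,0.03,0,1.8,0.8],[0,0,0,0.03,0,1.9,0.8],[0,0,0,0.03,0,1.98,0.8],[0,0,0,0.03,0,1.98,0.8]]]'; python3 - <<'E'
from h import *
plan(562.3,-65.9,150.9,-167.6)
E
```

```text
t: 30.9
eef_pos: [0.5621, -0.0665, 0.1507]
tcp_rot: [-180.0, 0.0, -167.6]
force: [-2.0, 0.0, 2.6]
grip_width: 0.0257
now [562.1 -66.5 150.7] [-1.7998e+02  1.0000e-02 -1.6762e+02] j [  9.1  21.7  -6.9   0.  -61.4   3.3] w 25.7 t 30.9
wz -0.000  t -0.04 0.05 -0.02 dist 1 turn 0
```

Light contact at the expected height. I'll open, back straight up and retreat to one side.

```bash
python3 -m crank '[[[0,0,0,0,0,0,0.6],[0,0,0,0,0,0,0.5],[0,0,0,0,0,0,0.5],[0,0,0,0,0,0,0.5],[0,0,0,0,0,-3,0.5],[0,0,0,0,0,-7,0.5],[0,0,0,0,0,-11,0.5],[0,0,0,0,0,-11,0.5]]]'; python3 -m crank '[[[0,0,0,14,-15,0,0.5],[0,0,0,14,-15,0,0.5],[0,0,0,14,-15,0,0.5],[0,0,0,14,-15,0,0.5],[0,0,0,14,-15,0,0.5],[0,0,0,14,-15,0,0.5],[0,0,0,14,-15,0,0.5],[0,0,0,14,-15,0,0.5]]]'; python3 - <<'E'
from fit import *
t=manip.get_image('top');s=manip.get_image('side')
cv2.imwrite('pics/r_t.png',t);cv2.imwrite('pics/r_s.png',s)
crop(t,195,105,120,90,6,"pics/r1.png");crop(s,170,150,100,90,7,"pics/r2.png")
b=np.load('b.npy',allow_pickle=True).item()
def rel(cam,im,n,lx,ly,z0=.008,m=18):
    B=b[cam];a=B[2];c,s_=np.cos(a),np.sin(a)
    x=B[0]+(c*lx-s_*ly)/1e3;y=B[1]+(s_*lx+c*ly)/1e3
    r=np.array(fit(im,cam,n,x,y,a,z0=z0,m=m));d=r[:2]-[x*1e3,y*1e3]
    print(cam,n,'off',np.round([d@[c,s_],d@[-s_,c],r[2]-np.degrees(a),r[3]],2))
rel('top',t,'frame',0,0);rel('top',t,'bracket',-65,100)
E
```

```text
t: 31.7
eef_pos: [0.5645, -0.0668, 0.267]
tcp_rot: [-179.8, 0.7, -167.6]
force: [0.3, -1.0, 0.8]
grip_width: 0.0432
t: 32.5
eef_pos: [0.4581, -0.2419, 0.2602]
tcp_rot: [180.0, -0.0, -167.5]
force: [1.0, -1.1, -0.1]
grip_width: 0.0427
top frame off [ 1.17  0.77 -0.3   0.78]
top bracket off [-0.7  -0.72 -0.01  2.53]
```

View pics/r1.png

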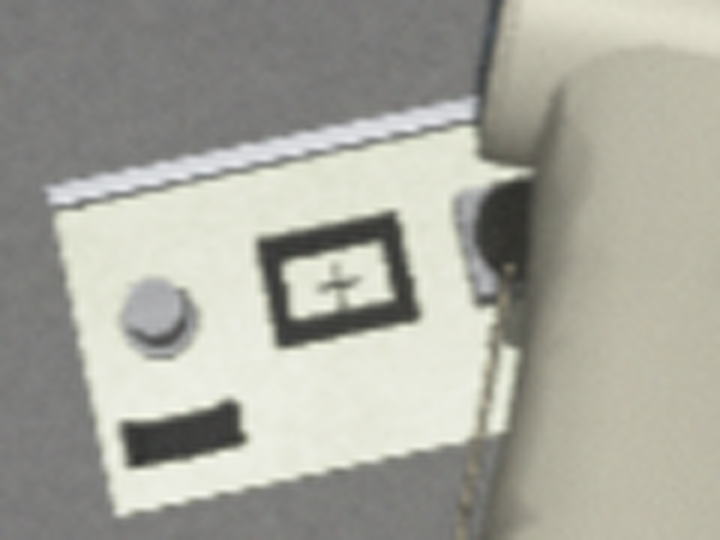

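View pics/r2.png

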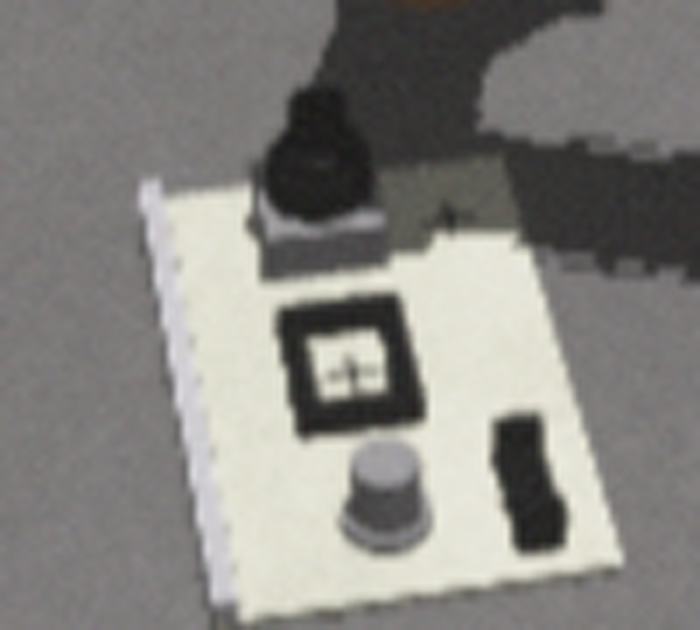

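The stack stands at (318,150) in the side crop, but the arm hides it in the top view. I'll move farther away for the last check.

```bash
python3 -m crank '[[[0,0,0,10,-10,0,0.5],[0,0,0,10,-10,0,0.5],[0,0,0,10,-10,0,0.5],[0,0,0,10,-10,0,0.5],[0,0,0,10,-10,0,0.5],[0,0,0,10,-10,0,0.5],[0,0,0,10,-10,0,0.5]]]'; python3 - <<'E'
from fit import *
t=manip.get_image('top');s=manip.get_image('side')
cv2.imwrite('pics/s_t.png',t);cv2.imwrite('pics/s_s.png',s)
crop(t,240,110,80,60,10,"pics/s1.png");crop(s,180,145,60,60,10,"pics/s2.png")
b=np.load('b.npy',allow_pickle=True).item()
SH['stack']=[np.r_[circ(26,0),circ(26,22)]]+[p+[0,0,22] for p in SH['cap']]
def rel(cam,im,n,lx,ly,z0=.008,m=18):
    B=b[cam];a=B[2];c,s_=np.cos(a),np.sin(a)
    x=B[0]+(c*lx-s_*ly)/1e3;y=B[1]+(s_*lx+c*ly)/1e3
    r=np.array(fit(im,cam,n,x,y,a,z0=z0,m=m));d=r[:2]-[x*1e3,y*1e3]
    print(cam,n,'off',np.round([d@[c,s_],d@[-s_,c],r[2]-np.degrees(a),r[3]],2))
for cam,im in(('top',t),('side',s)):
    rel(cam,np.minimum(im,90),'stack',0,-100,.038,14)
    B=b[cam];a=B[2];c,s_=np.cos(a),np.sin(a);P=lambda lx,ly,z:[B[0]+(c*lx-s_*ly)/1e3,B[1]+(s_*lx+c*ly)/1e3,z]
    # overlay
    x0,y0=(240,110) if cam=='top' else (180,145)
    o=cv2.imread(f"pics/s{1 if cam=='top' else 2}.png")
    for r,z,col in((26,.06,(0,0,255)),(21,.068,(0,255,255)),(14,.092,(0,255,0))):
        q=w2p(cam,[P(r*np.cos(t_),r*np.sin(t_)-100,z) for t_ in np.linspace(0,6.28,60)])
        cv2.polylines(o,[np.int32((q-[x0,y0]+.5)*10)],True,col,1)
    cv2.imwrite(f'pics/so_{cam}.png',o)
im0=cv2.imread('pics/top0.png')
d=cv2.absdiff(t,im0).max(2);print('tape/jar diff',d[140:180,335:415].max(), np.mean(d[140:180,335:415]))
E
```

```text
t: 33.3
eef_pos: [0.3821, -0.361, 0.2604]
tcp_rot: [180.0, 0.0, -167.5]
force: [0.5, 0.4, -0.5]
grip_width: 0.043
top stack off [-1.21  0.25  1.28  5.59]
side stack off [-1.2  -1.32  5.22  3.05]
tape/jar diff 121 54.769375
```

View pics/so_top.png

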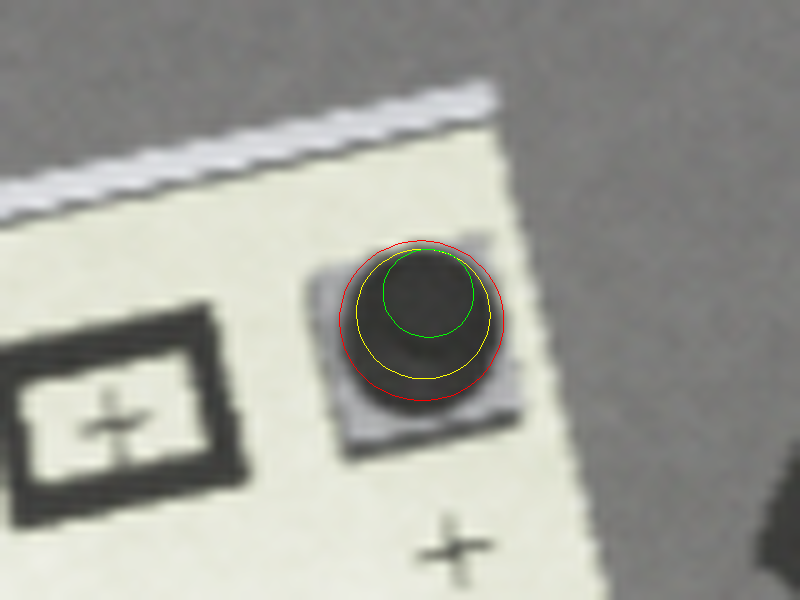

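View pics/so_side.png

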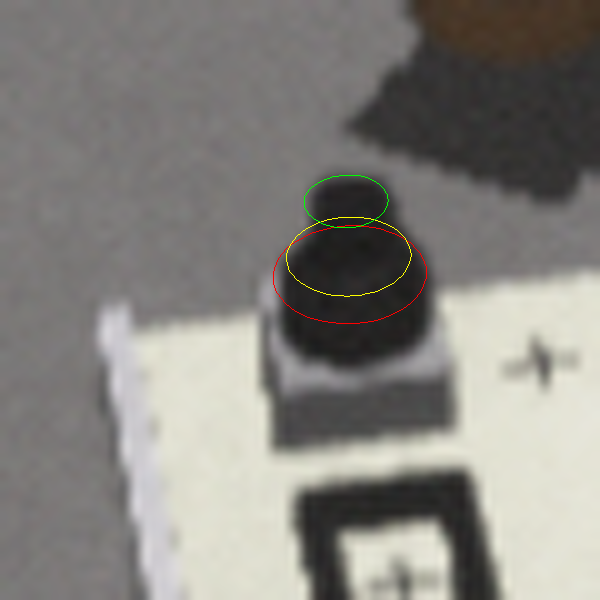

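View pics/s_t.png

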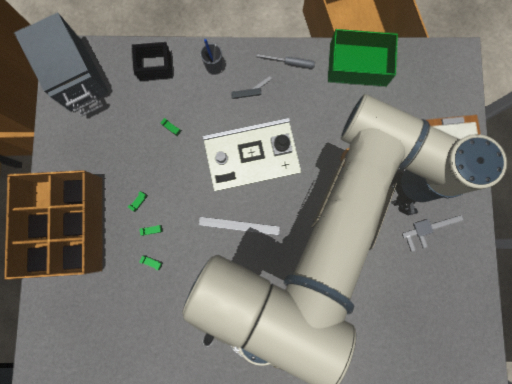

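The stack is concentric and about 1.2 mm off the block's centre. The arm hides the tape and jar in the top view, so I'll check them in the side view.

```bash
python3 - <<'E'
from h import *
a=cv2.imread('pics/side0.png');b=cv2.imread('pics/s_s.png');k=cv2.imread('pics/o_s.png')
v=np.vstack([a[95:160,200:300],b[95:160,200:300],k[95:160,200:300]]);crop(v,0,0,100,195,3,'pics/t.png')
E
```

```text
(no output)
```

View pics/t.png

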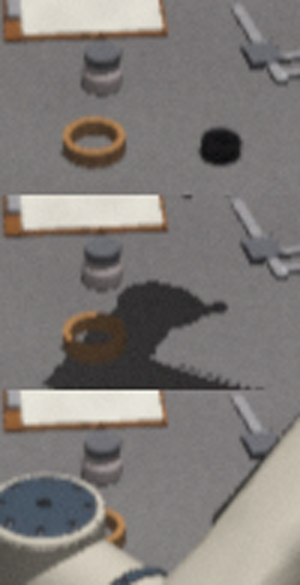

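The tape and jar are at the same pixels as at the start, and the gripper is free. Handing in.

```bash
python3 -c "
from bench import manip
print(manip.finish_job())"
```

```text
the job is handed in; nothing more can be done
None
```

The job is handed in at about 33 s on the robot's clock. I placed the parts in the order asked: frame, bracket, collar, cap. The collar and cap were each squeezed from two directions first to centre them in the jaws.

Last checks, with offsets measured in the top view against the crosses or the block's nominal centre:

| Part | Offset | Angle to fence |
|---|---|---|
| Frame on the middle cross | 1.2 mm to the back, 0.8 mm left | −0.3° |
| Bracket in front of the standard | 0.7 mm to the front, 0.7 mm right | about 0° |
| Collar and cap on the block | 1.2 mm to the front | round |

- **Stack:** the cap stands disc down and looks concentric with the collar. I fitted the two together as one shape, so there is no separate figure for the cap.
- **Tape and jar:** they sit at the same pixels as at the start in the side view. The arm hid them in the last top view.
- **Forces and clearance:** the wrist force read at most about 15 N at the end of any move. The gripper was clear of everything at hand-in.

**Where the checks disagreed:**
- **Camera offset:** the two cameras differ by 2 to 5 mm in y. I relied on the top view, corrected by about 1 mm to match where the robot had gripped the frame.
- **Side view, frame:** it put the frame about 2 mm and 2° off, but that fit was poor.
- **Side view, bracket:** it put the bracket about 1.5° off, also from a poor fit.
- **Side view, stack:** it put the stack about 1.3 mm to the right, where the top view shows almost none (0.25 mm left). Neither fit of the stack was a clean one.

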